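# Clear the downdraft sanding box

## Robot

A 6-joint arm with a two-finger parallel gripper is mounted at the origin on the work surface. World frame = base frame: x ahead of the robot, y to its left, z up, the work surface at z = 0. Lengths are in m, angles in rad, forces in N, time in s.
With the tool pointing down it reaches from about 0.325 to 0.925 m from the base axis. Payload 3.1 kg.
Tool frame: the origin (TCP) lies at the very end of the fingers, on their centre line; the grasp point (between the pads) lies 19 mm behind it; z points along the fingers, y is the direction in which the jaws open and shut (so a half turn about z gives the same grasp; the last joint's range is limited). The gripper opens to 85 mm and grips with 20 to 120 N. Pads are 22 mm wide; open, the fingers measure 114 mm over their backs; the gripper's body (76 mm by 85 mm) begins 54 mm behind the grasp point. The pads swing forward as they close: fully open they stand 13 mm farther back than shut.
Start: joints at [-1.215, 0.217, 1.613, -0, 1.311, -0.112], TCP at [0.282, -0.558, 0.231] pointing down, gripper open.
Joint ranges: [-2.75, 2.75], [-0.78, 2.1], [0.31, 2.55], [-1.13, 4.27], [0.13, 2.63], [-2.58, 2.58]. Speed limits (rad/s): [2.79, 2.79, 3.14, 3.14, 3.14, 3.14].

## Interface

Orientations are given as a unit quaternion [w, x, y, z].
In Python, from plant import robot gives the robot as it stands.
- The arm moves only by the tool move_arm, never from a script. Its argument "plan" is a list of rows, each an object of numbers: "x", "y", "z": the shift along the world's x, y, z as a fraction of full scale; "rx", "ry", "rz": the turn, a rotation vector about the world's x, y, z as a fraction of full scale. In form: [{"x": .., "y": .., "z": .., "rx": .., "ry": .., "rz": ..}, ...]. A call has 1 to 20 rows; each row shifts and turns the commanded pose from where the row before left it; what a row does not reach is not made up. Full scale, the value 1, is 0.04 m for a shift and 0.12 rad for a turn. A row lasts 1/8 s, in which the tool goes at most 62.5 mm and 10.7 degrees, less where a joint would pass 70% of its speed; a pose out of reach is approached as far as the arm can. A call with a number of a shift or a turn outside -1 to 1 is refused whole. A call with a gripper value outside its range is refused whole. "grip" is the closure, from 0 (fully open) to 1 (shut), set as the call begins (left out, the last holds). The fingers move at their own pace and stop on an object; "newtons" is the grip in N (left out, the last holds). Time passes only in rows, so rows that do not move let the fingers close. It gives the time, the measured TCP pose, the force and the opening at its end, in the units of the state.
- robot.get_state(): the state, without advancing time (a new reading comes with each control period).
- robot.snapshot(name): name is "scene" or "side" or "wrist"; returns (picture, depth): 420x560x3 uint8, red, green, blue; 420x560 float32, m along the optical axis (not along the pixel's ray), 0 where there is no reading.
- robot.calibration(name): a dict with "fx", "fy", "cx", "cy" (pixels), "rvec" (rotation vector, rad) and "tvec" (3), from world to camera coordinates, as OpenCV has them. Camera axes: x right, y down, z forward; pixel columns grow to the right and rows downward; lengths in m; the calibration is good to about 2 mm. The wrist camera is an equidistant fisheye: a pixel r from the principal point sees the ray r / f radians off the axis. A picture is of the moment at which its call begins: read the wrist's pose just before it. calibration takes no time and is no camera call; for the wrist camera it gives the pose at the moment of the call.
- robot.close_job(): hands the job in, once; it reports no verdict.
The state is a dict: "time": time; "q": joint angles; "qvel": joint speeds; "joint_torque": joint torques, N m; "tool_pos": TCP position; "ee_rot": TCP orientation; "contact_force": force on the tool from outside, world axes, zero at the start; "torque": the same for the moment, N m; "finger_gap": finger opening in m.
Only numpy, scipy, OpenCV 4.12 (cv2) and the standard library are available. Lean on these libraries where they do the work, as an engineer would, in place of code of your own. Each camera call takes 0.05 s, during which the arm holds its last target.

## Task

Set the fan of the downdraft sanding box to its fourth speed (the pointer on the fourth dot after the off bar), and then, with the dust being drawn off, clear all the scrap from its deck into the waste tub beside it: the plywood offcut, the batten stub and the two crumpled paper balls. Leave the sanding block, the primed nose cone and the primer tin where they stand.

Things in the scene. Friction and masses are not known exactly. Their poses are not given: they have to be found in the camera images.
- sanding_box: Fixed plywood box 400 x 380 x 130 mm high. Origin: centre of its underside; z up, +x away from the robot side, +y towards the tub. Level perforated metal deck 130 mm above the origin: x -185 to 185, y -175 to 205 mm. Wooden rails 15 mm thick rise 25 mm above the deck on the -x, +x and -y sides; the +y side is open and its edge (y = 205 mm) hangs over the tub's near wall.
- fan_knob_grip (a point): Grip point of the fan's pointer knob, on its axis, on the sloped face of the grey control box at the sanding box's -y side. z: the axis, out of that face (leaning 0.40 rad from vertical to the box's -x); x: along the bar grip to its pointer end (white line). Bar 42 mm long, 14 wide, 30 high; this point is 4 mm below its top and 25 mm above the round skirt (radius 24 mm).
- fan_knob (a joint): Knob angle in rad, growing clockwise as seen looking at its face. Six detents 0.524 apart: off at 0 (white bar mark), speeds 1 to 5 at 0.524, 1.047, 1.571, 2.094, 2.618 (white dots, growing); stops just beyond off and speed 5. A spring ball pulls the freed knob into the nearest detent; passing to the next takes about 0.1 N m. It starts at off or speed 1.
- waste_tub: Open grey plastic tub 360 x 190 x 105 mm high, walls and floor 5 mm, fixed on the bench against the sanding box, long side along the deck's open edge. Origin: centre of its underside; axes parallel to the sanding box's.
- board: Scrap: square plywood offcut 100 x 100 x 9 mm, about 55 g, flat on the deck with one edge against the -y rail. Too broad to grip, and flush with the rail, so there is no room behind it; pressed from above with about 10 N it can be dragged over the deck (friction about 0.6). Origin: centre of its underside, z up, x and y along its sides.
- stub: Scrap: softwood batten stub, 62 mm along its x, 36 mm along y, 24 mm high, about 30 g, lying on the deck. Origin: centre of its underside.
- paper_a: Scrap: hard crumpled ball of masking paper, about 46 mm across and 42 mm high, 12 g, sitting on a small flat on the deck. Origin: centre of its underside.
- paper_b: Scrap: the second paper ball, same size as the first. Origin: centre of its underside.
- nose_cone: Bystander: white primed nose cone standing on the back of the deck, 72 mm across at its foot, 96 mm high. Origin: centre of its underside.
- sanding_block: Bystander: cork hand sanding block, 120 mm along its x, 64 mm along y, 30 mm high, on the back of the deck. Origin: centre of its underside.
- primer_tin: Bystander: metal primer tin, 100 mm across, 120 mm high, on the bench beyond the control box. Origin: centre of its underside.

How it is judged:
By the outcome, as a careful person would: the job done as asked, in the order asked, and still so for the second after the job is handed in, with the robot touching nothing.
It also fails if it takes over 72 s, if anything falls off the work surface, if the arm or the gripper's body presses on something with over 40 N, if the wrist force passes 120 N, or if a joint passes its speed limit or range.

## Working session

There is one attempt and no reset: what is moved stays moved. The work goes in short steps, Python scripts to look and compute and a tool call to move; the robot and the scene stay as the last step left them, time stands still between calls to the robot, and variables do not carry over. Pictures are saved under pics/ and viewed, and the job is handed in when it is done.

Besides the shell and the picture viewer there is one more tool, called by a JSON object that holds its "name" and its "arguments". move_arm: Moves the arm, as the interface text tells. Its arguments: {"type":"object","properties":{"plan":{"type":"array","items":{"type":"object","properties":{"x":{"type":"number"},"y":{"type":"number"},"z":{"type":"number"},"rx":{"type":"number"},"ry":{"type":"number"},"rz":{"type":"number"}}}},"grip":{"type":"number"},"newtons":{"type":"number"}},"required":["plan"]}

```bash
mkdir -p pics
cat > h.py <<'E'
import numpy as np,cv2
from plant import robot
def snap(n,f):
    c=robot.calibration(n); p,d=robot.snapshot(n)
    cv2.imwrite(f'pics/{f}.png',p[:,:,::-1]); np.savez(f'pics/{f}.npz',p=p,d=d,**{k:np.array(v) for k,v in c.items()})
    return p,d,c
def load(f):
    z=np.load(f'pics/{f}.npz'); return z['p'],z['d'],{k:z[k] for k in('fx','fy','cx','cy','rvec','tvec')}
def ray(c,u,v,fish=False):
    x=(np.asarray(u,float)-c['cx'])/c['fx'];y=(np.asarray(v,float)-c['cy'])/c['fy']
    if fish:
        r=np.hypot(x,y);s=np.where(r>1e-9,np.sin(r)/np.maximum(r,1e-9),1);d=np.stack([x*s,y*s,np.cos(r)],-1)
    else: d=np.stack([x,y,np.ones_like(x)],-1)
    R=cv2.Rodrigues(np.array(c['rvec'],float))[0];return -R.T@np.array(c['tvec'],float).ravel(), d@R
def onz(c,u,v,z,fish=False):
    o,d=ray(c,u,v,fish);return o+d*((z-o[2])/d[...,2])[...,None]
def cloud(d,c):
    v,u=np.mgrid[:d.shape[0],:d.shape[1]];o,r=ray(c,u,v);return o+r*d[...,None]
E
python3 - <<'E'
from h import *
for n in('scene','side','wrist'):
    p,d,c=snap(n,n+'0');print(n,c)
print(robot.get_state())
E
```

```text
scene {'fx': 490.47856333995463, 'fy': 490.47856333995463, 'cx': 277.1971106884887, 'cy': 202.33237661462218, 'rvec': array([ 1.97799726,  1.55976445, -0.56635859]), 'tvec': array([-0.10373305, -0.36628146,  1.79958335])}
side {'fx': 401.225956760223, 'fy': 401.225956760223, 'cx': 281.3456609101044, 'cy': 208.77684892309753, 'rvec': array([ 2.40771345, -0.63058824,  0.23117872]), 'tvec': array([-0.55176143,  0.26744429,  0.73137549])}
wrist {'fx': 325.19226210127806, 'fy': 325.19226210127806, 'cx': 274.217720568284, 'cy': 209.71132597102314, 'rvec': array([-2.43776518,  1.49772783,  0.24288706]), 'tvec': array([-0.62341629, -0.04157675,  0.38048247])}
{'time': 0.15, 'q': array([-1.21520390e+00,  2.17608628e-01,  1.61459255e+00,  1.15822703e-05,
        1.31133193e+00, -1.12206773e-01]), 'qvel': array([-0.00150853, -0.00225887, -0.00255955,  0.00232872, -0.00077412,
        0.00024312]), 'joint_torque': array([-5.98547995e-04, -3.97449231e+01, -3.04415023e+01, -2.40528316e-04,
        5.87212518e-03,  6.01118131e-06]), 'tool_pos': array([ 0.28162035, -0.55723461,  0.23023694]), 'ee_rot': array([-9.63732599e-04,  9.72769861e-01,  2.31771131e-01, -1.12224192e-04]), 'contact_force': array([ 0.61880893,  0.04140563, -0.18313861]), 'torque': array([-0.02790871,  0.0008221 ,  0.00689318]), 'finger_gap': 0.08545606052921145}
```

View pics/scene0.png

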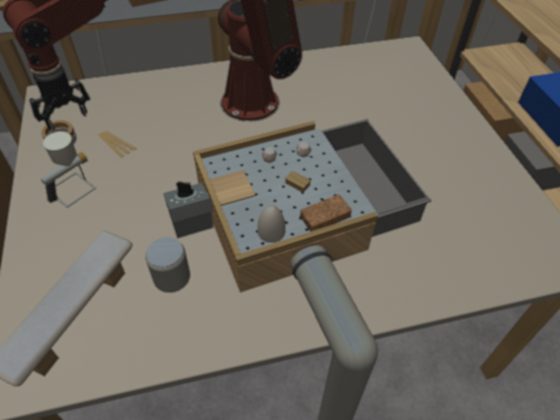

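View pics/side0.png

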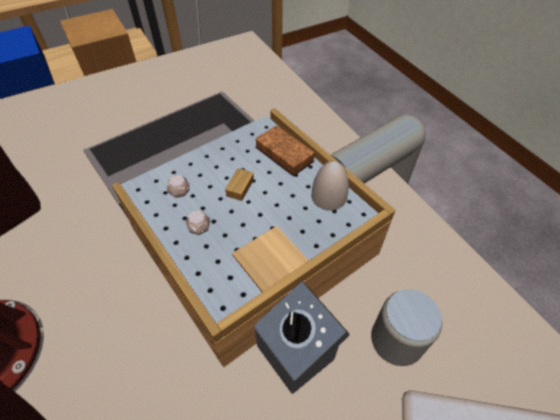

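View pics/wrist0.png

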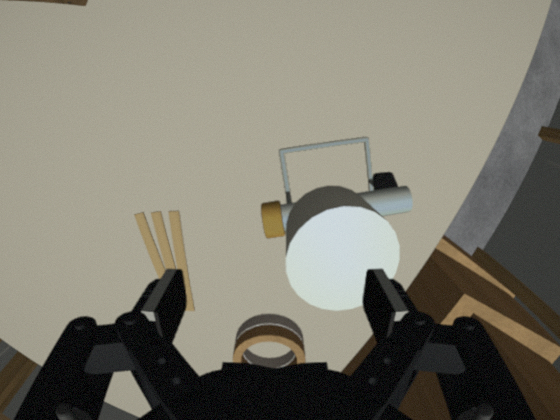

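Run:
```python
from h import *
for n in('scene0','side0'):
    p,d,c=load(n);P=cloud(d,c);z=P[...,2]
    ok=(d>0)
    b=ok&(P[...,0]>.3)&(P[...,0]<.9)&(abs(P[...,1])<.4)
    h,e=np.histogram(z[b],np.arange(-.01,.26,.004));print(n,[(round(e[i],3),h[i]) for i in range(len(h)) if h[i]>150])
p,d,c=load('side0')
im=cv2.resize(p[80:400,80:460],None,fx=2,fy=2,interpolation=cv2.INTER_CUBIC)[:,:,::-1]
im=np.clip(im*1.6,0,255).astype('uint8')
cv2.imwrite('pics/sidez.png',im[:, :780][:600])
im=cv2.resize(p[275:395,240:350],None,fx=5,fy=5,interpolation=cv2.INTER_CUBIC)[:,:,::-1]
cv2.imwrite('pics/knobz.png',np.clip(im*1.8,0,255).astype('uint8'))
```

```text
scene0 [(np.float64(-0.006), np.int64(1498)), (np.float64(-0.002), np.int64(10875)), (np.float64(0.002), np.int64(7773)), (np.float64(0.006), np.int64(1627)), (np.float64(0.01), np.int64(487)), (np.float64(0.014), np.int64(289)), (np.float64(0.018), np.int64(260)), (np.float64(0.022), np.int64(283)), (np.float64(0.026), np.int64(276)), (np.float64(0.03), np.int64(273)), (np.float64(0.034), np.int64(287)), (np.float64(0.038), np.int64(288)), (np.float64(0.042), np.int64(291)), (np.float64(0.046), np.int64(301)), (np.float64(0.05), np.int64(308)), (np.float64(0.054), np.int64(290)), (np.float64(0.058), np.int64(330)), (np.float64(0.062), np.int64(355)), (np.float64(0.066), np.int64(341)), (np.float64(0.07), np.int64(332)), (np.float64(0.074), np.int64(368)), (np.float64(0.078), np.int64(334)), (np.float64(0.082), np.int64(374)), (np.float64(0.086), np.int64(342)), (np.float64(0.09), np.int64(354)), (np.float64(0.094), np.int64(442)), (np.float64(0.098), np.int64(648)), (np.float64(0.102), np.int64(826)), (np.float64(0.106), np.int64(913)), (np.float64(0.11), np.int64(928)), (np.float64
[... 1396 characters left out ...]
(940)), (np.float64(0.098), np.int64(1213)), (np.float64(0.102), np.int64(1435)), (np.float64(0.106), np.int64(1101)), (np.float64(0.11), np.int64(1167)), (np.float64(0.114), np.int64(681)), (np.float64(0.118), np.int64(2525)), (np.float64(0.122), np.int64(814)), (np.float64(0.126), np.int64(8571)), (np.float64(0.13), np.int64(13726)), (np.float64(0.134), np.int64(1117)), (np.float64(0.138), np.int64(2870)), (np.float64(0.142), np.int64(612)), (np.float64(0.146), np.int64(711)), (np.float64(0.15), np.int64(1396)), (np.float64(0.154), np.int64(4158)), (np.float64(0.158), np.int64(1252)), (np.float64(0.162), np.int64(226)), (np.float64(0.166), np.int64(258)), (np.float64(0.17), np.int64(169))]
```

View pics/sidez.png

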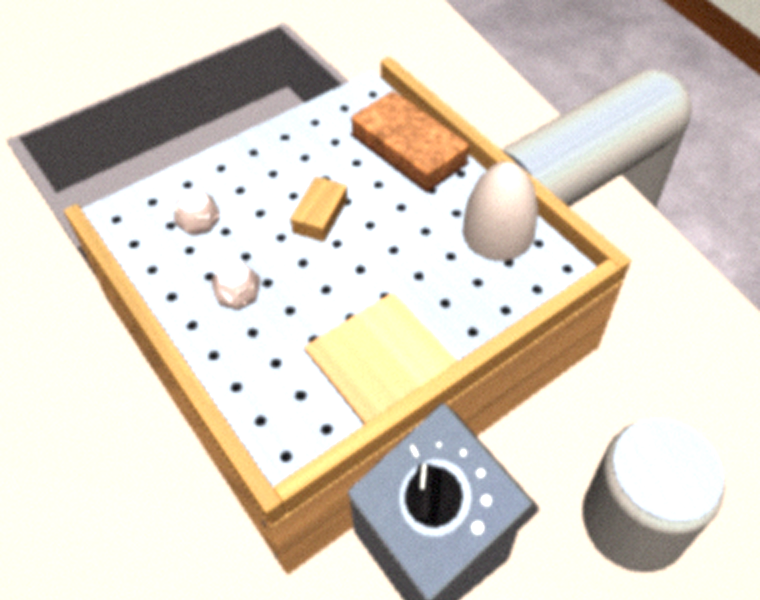

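View pics/knobz.png

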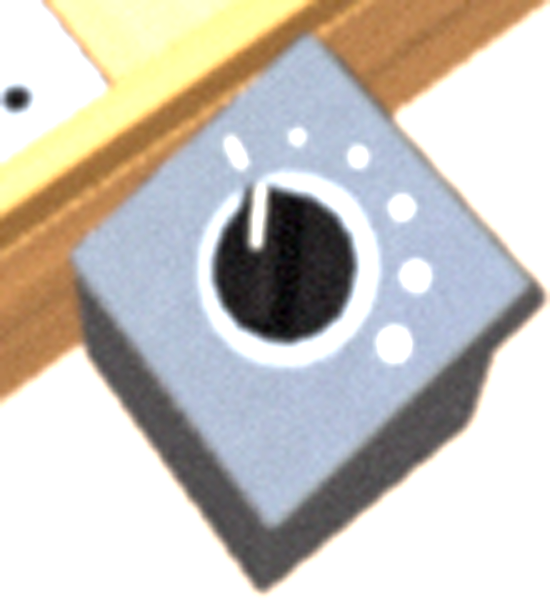

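```bash
cat > m.py <<'E'
from h import *
def boxfit(n):
    p,d,c=load(n);P=cloud(d,c);z=P[...,2]
    hsv=cv2.cvtColor(p,cv2.COLOR_RGB2HSV)
    wood=(hsv[...,0]>8)&(hsv[...,0]<28)&(hsv[...,1]>110)
    m=wood&(abs(z-.155)<.008)&(P[...,0]>.2)&(P[...,0]<1.0)&(abs(P[...,1])<.5)
    m=cv2.morphologyEx(m.astype('uint8'),cv2.MORPH_OPEN,np.ones((3,3)))
    n_,lab,st,_=cv2.connectedComponentsWithStats(m)
    v,u=np.nonzero(m);X=onz(c,u,v,.155)[:,:2]
    return m,X,st
if __name__=='__main__':
    for n in('scene0','side0'):
        m,X,st=boxfit(n);print(n,st[1:].tolist())
        r=cv2.minAreaRect(X.astype('float32')*1000);print(r,cv2.boxPoints(r))
        cv2.imwrite(f'pics/m_{n}.png',m*255)
E
python3 m.py
```

```text
scene0 [[277, 133, 5, 3, 15], [268, 135, 3, 3, 9], [256, 138, 3, 3, 9], [219, 148, 3, 3, 9], [201, 152, 3, 3, 9], [338, 198, 3, 3, 9], [329, 201, 9, 14, 57], [321, 205, 4, 3, 12], [307, 207, 8, 7, 39], [343, 208, 3, 3, 9], [302, 212, 47, 17, 296], [361, 220, 3, 3, 9], [345, 225, 3, 3, 9], [333, 229, 3, 3, 9], [282, 245, 3, 3, 9], [244, 257, 4, 3, 12]]
((561.7945556640625, -32.896087646484375), (394.0726623535156, 320.583251953125), 7.799778938293457) [[ 344.82764   99.17244]
 [ 388.3346  -218.4449 ]
 [ 778.7615  -164.96461]
 [ 735.2545   152.65273]]
side0 [[257, 110, 74, 60, 1780], [226, 170, 27, 25, 424], [113, 173, 281, 164, 3741]]
((550.7796630859375, -26.462646484375), (398.8824157714844, 380.0501403808594), 7.778762340545654) [[ 327.4541   134.8198 ]
 [ 378.8933  -241.73315]
 [ 774.1052  -187.74509]
 [ 722.666    188.80786]]
```

```bash
cat > obj.py <<'E'
from m import *
B=np.array([.5508,-.0265]);YAW=.1358
R2=np.array([[np.cos(YAW),-np.sin(YAW)],[np.sin(YAW),np.cos(YAW)]])
def tobox(X): return (np.asarray(X)[...,:2]-B)@R2
def toworld(b): return B+R2@np.asarray(b,float)
E
python3 - <<'E'
from obj import *
for n in('scene0','side0'):
    p,d,c=load(n);P=cloud(d,c);z=P[...,2];b=tobox(P)
    h=z-.13
    m=((h>.005)&(h<.13)&(abs(b[...,0])<.18)&(b[...,1]>-.17)&(b[...,1]<.2)).astype('uint8')
    m=cv2.morphologyEx(m,cv2.MORPH_OPEN,np.ones((3,3)))
    k,lab,st,ce=cv2.connectedComponentsWithStats(m)
    for i in range(1,k):
        if st[i,4]<40: continue
        s=lab==i; bb=b[s];hh=h[s]
        top=np.percentile(hh,95)
        v,u=np.nonzero(s)
        q=bb[hh>top-.008];r=cv2.minAreaRect(q.astype('float32')*1000)
        hs=cv2.cvtColor(p,cv2.COLOR_RGB2HSV)[s].mean(0).round()
        print(n,st[i].tolist(),'h',top.round(3),'rect(box mm)',np.round(r[0]),np.round(r[1]),round(r[2]),'range',(np.percentile(bb,[2,98],axis=0)*1000).round().tolist(),hs)
p,d,c=load('side0');P=cloud(d,c)
# control face
b=tobox(P)
m=(b[...,1]<-.2)&(b[...,1]>-.35)&(P[...,2]>.05)&(abs(b[...,0])<.15)
v,u=np.nonzero(m);print(u.min(),u.max(),v.min(),v.max())
pts=np.c_[b[m],P[m][:,2]]
n=np.array([-np.sin(.4),0,np.cos(.4)])
s=pts@n;hst,e=np.histogram(s,np.arange(s.min(),s.max(),.003));print([(e[i].round(3),hst[i]) for i in range(len(hst))])
E
```

```text
scene0 [297, 142, 14, 15, 163] h 0.042 rect(box mm) [-92. 116.] [32. 32.] 42 range [[-108.0, 96.0], [-74.0, 131.0]] [ 20.  25. 111.]
scene0 [262, 148, 15, 15, 166] h 0.042 rect(box mm) [-107.   15.] [31. 32.] 37 range [[-120.0, -4.0], [-88.0, 33.0]] [ 21.  25. 112.]
scene0 [211, 171, 42, 33, 962] h 0.014 rect(box mm) [ -41. -119.] [ 99. 104.] 90 range [[-88.0, -165.0], [7.0, -72.0]] [ 18.  88. 149.]
scene0 [285, 171, 26, 21, 332] h 0.028 rect(box mm) [ 9. 53.] [63. 38.] 31 range [[-18.0, 25.0], [41.0, 82.0]] [ 21.  92. 108.]
scene0 [301, 195, 51, 36, 1128] h 0.034 rect(box mm) [140.  77.] [ 67. 122.] 5 range [[109.0, 17.0], [176.0, 134.0]] [ 14. 112. 107.]
scene0 [258, 206, 28, 37, 834] h 0.094 rect(box mm) [138. -73.] [36. 31.] 67 range [[126.0, -106.0], [172.0, -45.0]] [22. 29. 97.]
side0 [256, 126, 59, 47, 1554] h 0.032 rect(box mm) [139.  77.] [ 65. 123.] 6 range [[103.0, 15.0], [171.0, 130.0]] [ 12. 149. 136.]
side0 [312, 161, 37, 49, 1440] h 0.092 rect(box mm) [135. -76.] [33. 35.] 50 range [[101.0, -108.0], [153.0, -55.0]] [ 16.  41. 139.]
side0 [225, 168, 29, 31, 591] h 0.026
[... 1568 characters left out ...]
loat64(0.115), np.int64(52)), (np.float64(0.118), np.int64(57)), (np.float64(0.121), np.int64(51)), (np.float64(0.124), np.int64(80)), (np.float64(0.127), np.int64(46)), (np.float64(0.13), np.int64(40)), (np.float64(0.133), np.int64(1054)), (np.float64(0.136), np.int64(2339)), (np.float64(0.139), np.int64(151)), (np.float64(0.142), np.int64(128)), (np.float64(0.145), np.int64(217)), (np.float64(0.148), np.int64(18)), (np.float64(0.151), np.int64(13)), (np.float64(0.154), np.int64(16)), (np.float64(0.157), np.int64(13)), (np.float64(0.16), np.int64(15)), (np.float64(0.163), np.int64(17)), (np.float64(0.166), np.int64(15)), (np.float64(0.169), np.int64(24)), (np.float64(0.172), np.int64(166))]
```

Run:
```python
from obj import *
n3=np.array([-np.sin(.4),0,np.cos(.4)]);xf=np.array([np.cos(.4),0,np.sin(.4)])
R3=np.eye(3);R3[:2,:2]=R2
def onface(c,u,v,s):
    o,d=ray(c,u,v); o=(o-np.r_[B,0])@R3; d=d@R3
    P=o+d*((s-o@n3)/(d@n3))[...,None]
    return np.stack([P@xf,P[...,1]],-1)  # face coords: a (up-slope +x), y
p,d,c=load('side0');P=cloud(d,c);b=tobox(P);bb=np.dstack([b,P[...,2]])
g=cv2.cvtColor(p,cv2.COLOR_RGB2GRAY)
hs=cv2.cvtColor(p,cv2.COLOR_RGB2HSV)
s=bb@n3
box=(s>.13)&(s<.18)&(b[...,1]<-.20)&(b[...,1]>-.33)&(abs(b[...,0])<.12)
print(np.percentile(bb[(abs(s-.1365)<.002)&box],[1,99],axis=0))
m=((g>150)&box).astype('uint8')
k,lab,st,ce=cv2.connectedComponentsWithStats(m)
for i in range(1,k):
    if st[i,4]<5: continue
    v,u=np.nonzero(lab==i)
    for S in(.1365,.1435,.173):
        q=onface(c,u,v,S)*1000;r=cv2.minAreaRect(q.astype('float32'))
        print(i,st[i].tolist(),'S',S,'cen',q.mean(0).round(1),'rect',np.round(r[0],1),np.round(r[1],1),round(r[2]))
# knob top pixels
t=box&(s>.168)
print('top',bb[t].mean(0),t.sum())
q=bb[t];ab=np.c_[q@xf,q[:,1]]*1000;print(cv2.minAreaRect(ab.astype('float32')),ab.mean(0))
```

```text
[[-0.11916937 -0.29769598  0.09722973]
 [-0.02744413 -0.20109139  0.13675701]]
1 [298, 301, 3, 3, 5] S 0.1365 cen [   1.5 -212.4] rect [   1.5 -212.4] [2.3 2.5] 5
1 [298, 301, 3, 3, 5] S 0.1435 cen [   2.1 -214.7] rect [   2.1 -214.7] [2.3 2.5] 5
1 [298, 301, 3, 3, 5] S 0.173 cen [   4.5 -224.2] rect [   4.5 -224.2] [2.2 2.4] 5
2 [286, 304, 3, 4, 9] S 0.1365 cen [ -17.5 -203.1] rect [ -17.4 -203.3] [3.5 4.9] 5
2 [286, 304, 3, 4, 9] S 0.1435 cen [ -16.7 -205.4] rect [ -16.6 -205.7] [3.5 4.9] 5
2 [286, 304, 3, 4, 9] S 0.173 cen [ -13.5 -215.4] rect [ -13.4 -215.6] [3.3 4.6] 5
3 [310, 305, 3, 3, 9] S 0.1365 cen [  12.3 -231.2] rect [  12.3 -231.2] [3.2 3.4] 47
3 [310, 305, 3, 3, 9] S 0.1435 cen [  12.7 -233.3] rect [  12.7 -233.3] [3.2 3.4] 47
3 [310, 305, 3, 3, 9] S 0.173 cen [  14.6 -241.9] rect [  14.6 -241.9] [3.1 3.2] 47
4 [280, 310, 35, 38, 241] S 0.1365 cen [ -26.1 -248.8] rect [ -28.5 -242.7] [55.8 58.8] 73
4 [280, 310, 35, 38, 241] S 0.1435 cen [ -25.3 -250.6] rect [ -27.6 -244.7] [55.2 58.2] 73
4 [280, 310, 35, 38, 241] S 0.173 cen [ -21.6 -258.5] rect [ -23.8 -252.8] [52.7 55
[... 515 characters left out ...]
[5.9 6.2] 48
7 [320, 327, 6, 6, 27] S 0.1365 cen [   2. -272.] rect [   1.8 -271.6] [7.7 8.1] 48
7 [320, 327, 6, 6, 27] S 0.1435 cen [   2.6 -273.6] rect [   2.4 -273.2] [7.6 8. ] 48
7 [320, 327, 6, 6, 27] S 0.173 cen [   4.9 -280.4] rect [   4.8 -280.1] [7.2 7.6] 48
8 [316, 340, 6, 7, 35] S 0.1365 cen [ -17.  -282.8] rect [ -16.7 -282.6] [9. 8.] 48
8 [316, 340, 6, 7, 35] S 0.1435 cen [ -16.2 -284.3] rect [ -15.9 -284.1] [8.9 7.9] 48
8 [316, 340, 6, 7, 35] S 0.173 cen [ -13.  -290.6] rect [ -12.7 -290.4] [8.5 7.6] 48
top [-0.09286796 -0.24386703  0.14979618] 260
((-27.658376693725586, -242.8505859375), (40.795677185058594, 14.816445350646973), 45.36079406738281) [ -27.20367354 -243.86702537]
```

```bash
cat >> obj.py <<'E'
n3=np.array([-np.sin(.4),0,np.cos(.4)]);xf=np.array([np.cos(.4),0,np.sin(.4)])
R3=np.eye(3);R3[:2,:2]=R2
from scipy.spatial.transform import Rotation as Ro
def rot(tz,ty): # world dirs
    tz=np.array(tz,float)/np.linalg.norm(tz);ty=np.array(ty,float);ty-=tz*(ty@tz);ty/=np.linalg.norm(ty)
    return np.c_[np.cross(ty,tz),ty,tz]
def cur():
    s=robot.get_state();w=s['ee_rot'];return s['tool_pos'],Ro.from_quat([w[1],w[2],w[3],w[0]]).as_matrix(),s
def goto(pos,R=None,p0=None,R0=None):
    p,Rc,s=cur()
    if p0 is not None:p=p0
    if R0 is not None:Rc=R0
    rv=np.zeros(3) if R is None else Ro.from_matrix(R@Rc.T).as_rotvec()
    print('shift units',((np.array(pos)-p)/.04).round(2),'turn units',(rv/.12).round(2))
E
python3 - <<'E'
from obj import *
p,d,c=load('scene0');P=cloud(d,c);b=tobox(P);bb=np.dstack([b,P[...,2]]);s=bb@n3
box=(s>.12)&(s<.19)&(b[...,1]<-.20)&(b[...,1]>-.33)&(abs(b[...,0])<.12)
hst,e=np.histogram(s[box],np.arange(.12,.19,.003));print(list(zip(e.round(3),hst)))
t=box&(s>.165);q=bb[t];ab=np.c_[q@xf,q[:,1]]*1000;print(cv2.minAreaRect(ab.astype('float32')),t.sum())
# tin
for n in('scene0','side0'):
    p,d,c=load(n);P=cloud(d,c)
    t=(abs(P[...,2]-.12)<.006)&(tobox(P)[...,1]<-.22)&(P[...,0]>.5)&(P[...,0]<.9);
    t=cv2.morphologyEx(t.astype('uint8'),cv2.MORPH_OPEN,np.ones((5,5)))>0
    print(n,'tin',P[t].mean(0),P[t].std(0))
    # pipe behind
    t=(tobox(P)[...,0]>.21)&(P[...,2]>.05)&(P[...,0]<1.3)
    print('pipe',np.percentile(P[t],[2,50,98],axis=0).round(2).tolist())
g=np.r_[B,0]+R3@(np.array([-.0274*np.cos(.4),-.243,-.0274*np.sin(.4)])+.169*n3)
print('grip',g)
n=R3@n3;f=np.deg2rad(45.7);bar=R3@(np.cos(f)*xf+np.sin(f)*np.array([0,1,0]))
y=np.cross(bar,n);R=rot(-n,-y if False else y);print(R)
goto(g-.019*n+.09*n,R)
E
```

```text
[(np.float64(0.12), np.int64(30)), (np.float64(0.123), np.int64(47)), (np.float64(0.126), np.int64(37)), (np.float64(0.129), np.int64(42)), (np.float64(0.132), np.int64(39)), (np.float64(0.135), np.int64(244)), (np.float64(0.138), np.int64(200)), (np.float64(0.141), np.int64(21)), (np.float64(0.144), np.int64(43)), (np.float64(0.147), np.int64(27)), (np.float64(0.15), np.int64(12)), (np.float64(0.153), np.int64(13)), (np.float64(0.156), np.int64(14)), (np.float64(0.159), np.int64(14)), (np.float64(0.162), np.int64(18)), (np.float64(0.165), np.int64(12)), (np.float64(0.168), np.int64(13)), (np.float64(0.171), np.int64(21)), (np.float64(0.174), np.int64(26)), (np.float64(0.177), np.int64(3)), (np.float64(0.18), np.int64(0)), (np.float64(0.183), np.int64(0)), (np.float64(0.186), np.int64(0))]
((-24.482694625854492, -242.4935760498047), (44.95805740356445, 17.34170913696289), 52.66748809814453) 75
scene0 tin [ 0.68200827 -0.34908392  0.12084924] [0.03644563 0.02292696 0.00204491]
pipe [[0.77, -0.71, 0.06], [0.91, 0.0, 0.1], [1.06, 0.07, 0.12]]
side0 tin [ 0.65794326 -0.3470632   0.12025879] [0.06294019 0.02545536 0.00169805]
pipe [[0.79, -0.03, 0.06], [0.91, 0.0, 0.1], [1.03, 0.06, 0.11]]
grip [ 0.49348755 -0.27958924  0.14498925]
[[ 0.54046797  0.74768121  0.3858331 ]
 [ 0.79619318 -0.6027412   0.05272062]
 [ 0.27197572  0.27870388 -0.92106099]]
shift units [ 4.61  6.85 -0.5 ] turn units [-0.34 -3.36  3.83]
```

{"name": "move_arm", "arguments": {"plan": [{"x": 0.51, "y": 0.76, "z": -0.05, "rx": -0.04, "ry": -0.37, "rz": 0.43}, {"x": 0.51, "y": 0.76, "z": -0.05, "rx": -0.04, "ry": -0.37, "rz": 0.43}, {"x": 0.51, "y": 0.76, "z": -0.05, "rx": -0.04, "ry": -0.37, "rz": 0.43}, {"x": 0.51, "y": 0.76, "z": -0.05, "rx": -0.04, "ry": -0.37, "rz": 0.43}, {"x": 0.51, "y": 0.76, "z": -0.05, "rx": -0.04, "ry": -0.37, "rz": 0.43}, {"x": 0.51, "y": 0.76, "z": -0.05, "rx": -0.04, "ry": -0.37, "rz": 0.43}, {"x": 0.51, "y": 0.76, "z": -0.05, "rx": -0.04, "ry": -0.37, "rz": 0.43}, {"x": 0.51, "y": 0.76, "z": -0.05, "rx": -0.04, "ry": -0.37, "rz": 0.42}, {"x": 0.51, "y": 0.76, "z": -0.05, "rx": -0.03, "ry": -0.37, "rz": 0.4}, {}], "grip": 0.5, "newtons": 60}}

```text
$.plan[9]: bad value
```

Run:
```python
from obj import *
p,R,s=cur();print(s['time'],p,s['q'].round(3),s['finger_gap'],s['contact_force'].round(1));print(R.round(3))
snap('wrist','w1')
```

```text
0.15 [ 0.28162035 -0.55723461  0.23023694] [-1.215  0.218  1.615  0.     1.311 -0.112] 0.08545606052921145 [ 0.6  0.  -0.2]
[[ 0.893  0.451 -0.001]
 [ 0.451 -0.893  0.002]
 [ 0.    -0.002 -1.   ]]
```

View pics/w1.png

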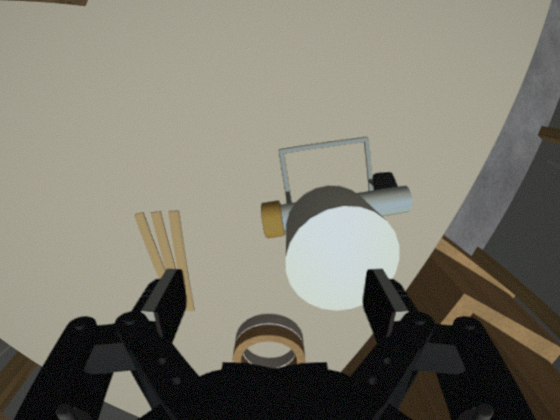

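The call was refused because of the empty row, so nothing moved (the picture is unchanged). Repeating with explicit zeros.

{"name": "move_arm", "arguments": {"plan": [{"x": 0.51, "y": 0.76, "z": -0.05, "rx": -0.04, "ry": -0.37, "rz": 0.43}, {"x": 0.51, "y": 0.76, "z": -0.05, "rx": -0.04, "ry": -0.37, "rz": 0.43}, {"x": 0.51, "y": 0.76, "z": -0.05, "rx": -0.04, "ry": -0.37, "rz": 0.43}, {"x": 0.51, "y": 0.76, "z": -0.05, "rx": -0.04, "ry": -0.37, "rz": 0.43}, {"x": 0.51, "y": 0.76, "z": -0.05, "rx": -0.04, "ry": -0.37, "rz": 0.43}, {"x": 0.51, "y": 0.76, "z": -0.05, "rx": -0.04, "ry": -0.37, "rz": 0.43}, {"x": 0.51, "y": 0.76, "z": -0.05, "rx": -0.04, "ry": -0.37, "rz": 0.43}, {"x": 0.51, "y": 0.76, "z": -0.05, "rx": -0.04, "ry": -0.37, "rz": 0.42}, {"x": 0.51, "y": 0.76, "z": -0.05, "rx": -0.03, "ry": -0.37, "rz": 0.4}, {"x": 0, "y": 0, "z": 0, "rx": 0, "ry": 0, "rz": 0}], "grip": 0.5, "newtons": 60}}

```text
time: 1.45
tool_pos: [0.4652, -0.2821, 0.2122]
ee_rot: [0.065, 0.875, 0.442, 0.186]
contact_force: [0.6, -1.1, 0.1]
finger_gap: 0.0427
```

Run:
```python
from obj import *
p,R,s=cur();print(s['time'],p,s['q'].round(3),s['finger_gap'],s['contact_force'].round(1));print(R.round(3))
snap('wrist','w2')
```

```text
1.45 [ 0.46520093 -0.28206132  0.21222745] [-0.86  -0.105  2.035  0.39   1.022 -0.398] 0.04271284310178193 [ 0.6 -1.1  0.1]
[[ 0.54   0.749  0.383]
 [ 0.798 -0.601  0.051]
 [ 0.269  0.278 -0.922]]
```

View pics/w2.png

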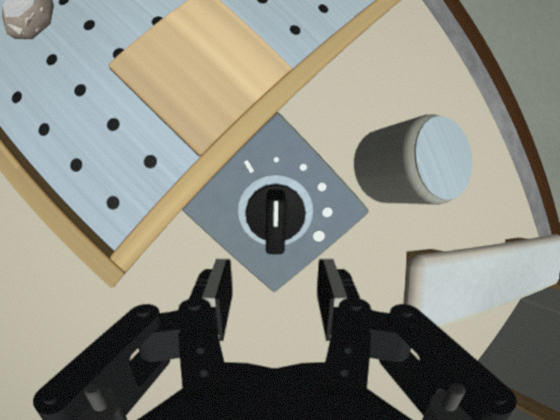

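```bash
cat >> obj.py <<'E'
def onface(c,u,v,s,fish=False):
    o,d=ray(c,u,v,fish); o=(o-np.r_[B,0])@R3; d=d@R3
    P=o+d*((s-o@n3)/(d@n3))[...,None]
    return np.stack([P@xf,P[...,1]],-1)*1000
E
python3 - <<'E'
from obj import *
p,d,c=load('w2')
g=cv2.cvtColor(p,cv2.COLOR_RGB2GRAY);roi=np.zeros_like(g);roi[145:255,235:345]=1
m=((g>130)&(roi>0)).astype('uint8');k,lab,st,ce=cv2.connectedComponentsWithStats(m)
D=[]
for i in range(1,k):
    if st[i,4]<8:continue
    S=.173 if abs(ce[i][0]-276)<6 and abs(ce[i][1]-214)<15 and st[i,2]<12 else .1365
    v,u=np.nonzero(lab==i);q=onface(c,u,v,S,True);print(st[i].tolist(),ce[i].round(1),S,q.mean(0).round(1),cv2.minAreaRect(q.astype('float32')))
    if S==.1365 and st[i,4]<150:D.append(q.mean(0))
D=np.array(D);A=np.c_[2*D,np.ones(len(D))];x=np.linalg.lstsq(A,(D**2).sum(1),rcond=None)[0];print('centre',x[:2],'r',np.sqrt(x[2]+x[:2]@x[:2]))
E
```

```text
[235, 145, 8, 8, 33] [237.3 147.2] 0.1365 [ -14.1 -186.4] ((-14.125622749328613, -185.84767150878906), (7.738405704498291, 3.838188409805298), 0.06717615574598312)
[310, 145, 35, 38, 666] [332.8 157.2] 0.1365 [  33.9 -243.4] ((37.00810241699219, -244.3137664794922), (40.47897720336914, 19.656787872314453), 89.95956420898438)
[272, 147, 11, 6, 17] [277.9 149.4] 0.1365 [   7.1 -209.5] ((7.007138252258301, -208.6383056640625), (3.7966227531433105, 7.138522148132324), 33.23102951049805)
[267, 153, 5, 5, 8] [268.8 155.2] 0.1365 [  -1.2 -207.9] ((-1.465489387512207, -207.8780975341797), (2.199934244155884, 3.2904489040374756), 0.2952410876750946)
[300, 153, 7, 5, 14] [303.3 155.1] 0.1365 [  18.1 -226.3] ((18.2913875579834, -225.9954833984375), (2.846095323562622, 5.109469413757324), 32.28799057006836)
[306, 152, 5, 6, 8] [308.5 154. ] 0.1365 [  21.6 -228.4] ((21.709272384643555, -228.3795623779297), (4.584186553955078, 1.8635050058364868), 77.6784896850586)
[266, 155, 20, 18, 93] [275.2 161.6] 0.1365 [  -1.1 -214.9] ((-1.5312385559082031, -215.00914001464844), (8.85813045501709, 15.9211025
[... 849 characters left out ...]
[332, 186, 6, 8, 16] [334.8 189.5] 0.1365 [  17.7 -264. ] ((17.520095825195312, -263.8722229003906), (6.779326915740967, 3.3293039798736572), 62.66604995727539)
[273, 201, 5, 26, 115] [275.2 213.9] 0.173 [ -22.1 -236.6] ((-22.06989288330078, -236.2845458984375), (18.27457046508789, 2.7926464080810547), 46.04793930053711)
[306, 230, 39, 25, 548] [327.2 243.2] 0.1365 [ -17.5 -295.3] ((-17.868221282958984, -293.53515625), (22.192716598510742, 34.03303146362305), 44.90361022949219)
[305, 248, 4, 5, 8] [306.4 250.4] 0.1365 [ -34.7 -287.6] ((-34.955650329589844, -287.45001220703125), (4.617095470428467, 1.8542790412902832), 89.0759506225586)
centre [ -26.31574749 -240.96091812] r 44.93435557457569
```

Run:
```python
from obj import *
p,d,c=load('w2')
D=onface(c,np.array([248.5,276,303,322,327,319]),np.array([166,160,167,187,212,237]),.1365,True)
A=np.c_[2*D,np.ones(len(D))];x=np.linalg.lstsq(A,(D**2).sum(1),rcond=None)[0];print(D.round(1),'centre',x[:2],'r',np.sqrt(x[2]+x[:2]@x[:2]))
q=onface(c,np.array([276.,276,268,284.]),np.array([188,255,220,220.]),.173,True);print(q)
n=R3@n3
g=np.r_[B,0]+R3@(np.array([-.0282*np.cos(.4),-.2432,-.0282*np.sin(.4)])+.169*n3)
goto(g-.019*n)
```

```text
[[-1.840e+01 -2.029e+02]
 [ 2.000e-01 -2.145e+02]
 [ 1.150e+01 -2.330e+02]
 [ 1.160e+01 -2.553e+02]
 [ 6.000e-01 -2.739e+02]
 [-1.880e+01 -2.859e+02]] centre [ -30.12880143 -244.34734858] r 42.93616717236355
[[  -8.85438592 -223.62208246]
 [ -43.63156995 -259.63062697]
 [ -28.79512298 -236.25812916]
 [ -20.80715414 -243.99790524]]
shift units [ 0.87  0.12 -2.14] turn units [0. 0. 0.]
```

{"name": "move_arm", "arguments": {"plan": [{"x": 0.22, "y": 0.03, "z": -0.54}, {"x": 0.22, "y": 0.03, "z": -0.54}, {"x": 0.22, "y": 0.03, "z": -0.53}, {"x": 0.21, "y": 0.03, "z": -0.53}, {"x": 0, "y": 0, "z": 0}]}}

```text
$.plan[0]: bad value
```

Run:
```python
from obj import *
p,R,s=cur();print(s['time'],p,s['finger_gap'],s['contact_force'].round(1))
snap('side','s3')
im=cv2.imread('pics/s3.png')[240:400,200:420];cv2.imwrite('pics/s3z.png',cv2.resize(np.clip(im*1.6,0,255).astype('uint8'),None,fx=3,fy=3))
```

```text
1.5 [ 0.46520843 -0.28352257  0.21284517] 0.042659278014951445 [0.2 0.7 0.4]
```

View pics/s3z.png

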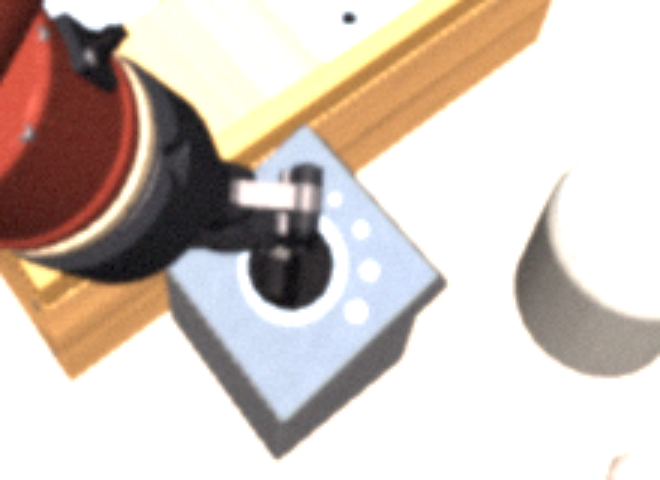

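All six keys are required in every row; the picture still shows the pre-grasp above the knob.

{"name": "move_arm", "arguments": {"plan": [{"x": 0.22, "y": 0.03, "z": -0.54, "rx": 0, "ry": 0, "rz": 0}, {"x": 0.22, "y": 0.03, "z": -0.54, "rx": 0, "ry": 0, "rz": 0}, {"x": 0.22, "y": 0.03, "z": -0.53, "rx": 0, "ry": 0, "rz": 0}, {"x": 0.21, "y": 0.03, "z": -0.53, "rx": 0, "ry": 0, "rz": 0}, {"x": 0, "y": 0, "z": 0, "rx": 0, "ry": 0, "rz": 0}]}}

```text
time: 2.17
tool_pos: [0.4992, -0.2795, 0.1258]
ee_rot: [0.064, 0.876, 0.441, 0.186]
contact_force: [-0.7, 0.7, 0.3]
finger_gap: 0.0428
```

Run:
```python
from obj import *
p,R,s=cur();print(s['time'],p,s['finger_gap'],s['contact_force'].round(1))
n=R3@n3
g=np.r_[B,0]+R3@(np.array([-.0282*np.cos(.4),-.2432,-.0282*np.sin(.4)])+.169*n3)
goto(g-.019*n)
print(n, -n*.1)
snap('wrist','w3')
```

```text
2.175 [ 0.49921072 -0.27949029  0.12584658] 0.042807064846136986 [-0.7  0.7  0.3]
shift units [0.02 0.02 0.03] turn units [0. 0. 0.]
[-0.3858331  -0.05272062  0.92106099] [ 0.03858331  0.00527206 -0.0921061 ]
```

View pics/w3.png

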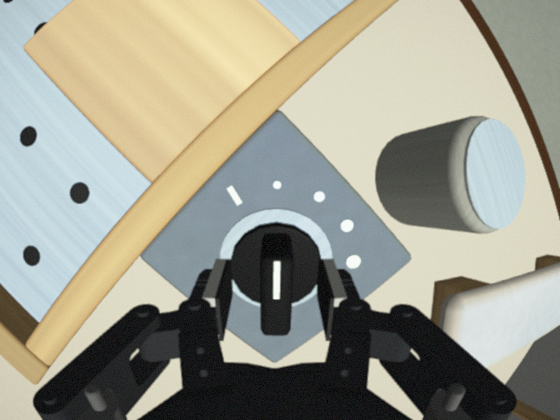

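{"name": "move_arm", "arguments": {"plan": [{"x": 0, "y": 0, "z": 0, "rx": 0, "ry": 0, "rz": 0}, {"x": 0, "y": 0, "z": 0, "rx": 0, "ry": 0, "rz": 0}, {"x": 0, "y": 0, "z": 0, "rx": 0, "ry": 0, "rz": 0}, {"x": 0, "y": 0, "z": 0, "rx": 0, "ry": 0, "rz": 0}], "grip": 1, "newtons": 60}}

```text
time: 2.72
tool_pos: [0.4993, -0.2796, 0.1287]
ee_rot: [0.066, 0.875, 0.442, 0.186]
contact_force: [-7.7, 1.6, 4.4]
finger_gap: 0.0127
```

{"name": "move_arm", "arguments": {"plan": [{"x": -0.02, "y": 0, "z": 0.05, "rx": 0.36, "ry": 0.05, "rz": -0.86}, {"x": 0, "y": 0, "z": 0, "rx": 0.36, "ry": 0.05, "rz": -0.86}, {"x": 0, "y": 0, "z": 0, "rx": 0.36, "ry": 0.05, "rz": -0.86}, {"x": 0, "y": 0, "z": 0, "rx": 0.36, "ry": 0.05, "rz": -0.86}, {"x": 0, "y": 0, "z": 0, "rx": 0.36, "ry": 0.05, "rz": -0.86}, {"x": 0, "y": 0, "z": 0, "rx": 0.36, "ry": 0.05, "rz": -0.86}, {"x": 0, "y": 0, "z": 0, "rx": 0.36, "ry": 0.05, "rz": -0.86}, {"x": 0, "y": 0, "z": 0, "rx": 0.36, "ry": 0.05, "rz": -0.86}, {"x": 0, "y": 0, "z": 0, "rx": 0.36, "ry": 0.05, "rz": -0.86}, {"x": 0, "y": 0, "z": 0, "rx": 0.36, "ry": 0.05, "rz": -0.86}, {"x": 0, "y": 0, "z": 0, "rx": 0.36, "ry": 0.05, "rz": -0.86}, {"x": 0, "y": 0, "z": 0, "rx": 0.36, "ry": 0.05, "rz": -0.86}, {"x": 0, "y": 0, "z": 0, "rx": 0.36, "ry": 0.05, "rz": -0.86}, {"x": 0, "y": 0, "z": 0, "rx": 0.36, "ry": 0.05, "rz": -0.86}, {"x": 0, "y": 0, "z": 0, "rx": 0, "ry": 0, "rz": 0}, {"x": 0, "y": 0, "z": 0, "rx": 0, "ry": 0, "rz": 0}]}}

```text
time: 4.72
tool_pos: [0.4991, -0.2797, 0.1288]
ee_rot: [-0.086, 0.932, -0.306, 0.176]
contact_force: [4.7, -1.9, -9.9]
finger_gap: 0.0129
```

Run:
```python
from obj import *
p,R,s=cur();print(s['time'],p,s['q'].round(3),s['finger_gap'],s['contact_force'].round(1),s['torque'].round(2))
r=R3.T@R[:,0];print('x face angle',np.degrees(np.arctan2(r[1],r@xf)))
snap('wrist','w4')
```

```text
4.725 [ 0.49907323 -0.27967451  0.12878161] [-0.803  0.068  2.039  0.43   0.841  1.144] 0.012864140933757848 [ 4.7 -1.9 -9.9] [-0.38  0.03 -0.25]
x face angle -44.17194079245672
```

View pics/w4.png

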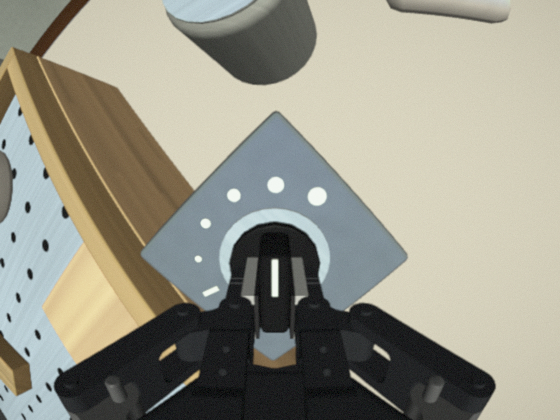

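{"name": "move_arm", "arguments": {"plan": [{"x": 0, "y": 0, "z": 0, "rx": 0, "ry": 0, "rz": 0}, {"x": 0, "y": 0, "z": 0, "rx": 0, "ry": 0, "rz": 0}, {"x": 0, "y": 0, "z": 0, "rx": 0, "ry": 0, "rz": 0}, {"x": -0.22, "y": -0.03, "z": 0.52, "rx": 0, "ry": 0, "rz": 0}, {"x": -0.22, "y": -0.03, "z": 0.52, "rx": 0, "ry": 0, "rz": 0}, {"x": -0.22, "y": -0.03, "z": 0.52, "rx": 0, "ry": 0, "rz": 0}, {"x": -0.22, "y": -0.03, "z": 0.52, "rx": 0, "ry": 0, "rz": 0}, {"x": 0, "y": 0, "z": 0.4, "rx": 0, "ry": 0, "rz": 0}], "grip": 0.45, "newtons": 25}}

```text
time: 5.78
tool_pos: [0.4642, -0.2847, 0.2304]
ee_rot: [-0.086, 0.932, -0.306, 0.177]
contact_force: [0.2, -0.5, -0.3]
finger_gap: 0.047
```

Run:
```python
from obj import *
p,R,s=cur();print(s['time'],p,s['finger_gap'],s['contact_force'].round(1))
snap('wrist','w5')
psi=.69;Rd=rot([0,0,-1],[np.sin(psi),-np.cos(psi),0])
for nm,b in dict(pa=(-.1085,.014),pb=(-.094,.1145),stub=(.0085,.0525),board=(-.042,-.1185),tub=(-.09,.285)).items(): print(nm,toworld(b).round(4))
goto([*toworld((-.1085,.014)),.24],Rd)
```

```text
5.775 [ 0.46417996 -0.28466251  0.23043364] 0.046965520760445245 [ 0.2 -0.5 -0.3]
pa [ 0.4414 -0.0273]
pb [0.4422 0.0742]
stub [0.5521 0.0267]
board [ 0.5252 -0.1496]
tub [0.423  0.2437]
shift units [-0.6   6.46  0.17] turn units [-2.55  2.51 10.87]
```

View pics/w5.png

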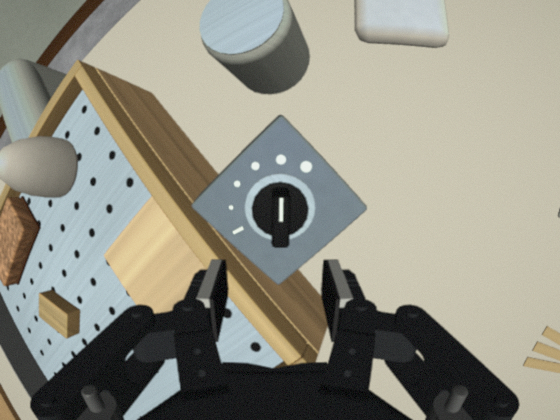

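{"name": "move_arm", "arguments": {"plan": [{"x": -0.05, "y": 0.54, "z": 0.1, "rx": -0.21, "ry": 0.21, "rz": 0.91}, {"x": -0.05, "y": 0.54, "z": 0.1, "rx": -0.21, "ry": 0.21, "rz": 0.91}, {"x": -0.05, "y": 0.54, "z": 0, "rx": -0.21, "ry": 0.21, "rz": 0.91}, {"x": -0.05, "y": 0.54, "z": 0, "rx": -0.21, "ry": 0.21, "rz": 0.91}, {"x": -0.05, "y": 0.54, "z": 0, "rx": -0.21, "ry": 0.21, "rz": 0.91}, {"x": -0.05, "y": 0.54, "z": 0, "rx": -0.21, "ry": 0.21, "rz": 0.91}, {"x": -0.05, "y": 0.54, "z": 0, "rx": -0.21, "ry": 0.21, "rz": 0.91}, {"x": -0.05, "y": 0.54, "z": 0, "rx": -0.21, "ry": 0.21, "rz": 0.91}, {"x": -0.05, "y": 0.54, "z": 0, "rx": -0.21, "ry": 0.21, "rz": 0.91}, {"x": -0.05, "y": 0.54, "z": 0, "rx": -0.22, "ry": 0.21, "rz": 0.9}, {"x": -0.05, "y": 0.53, "z": 0, "rx": -0.22, "ry": 0.2, "rz": 0.9}, {"x": -0.05, "y": 0.53, "z": 0, "rx": -0.21, "ry": 0.2, "rz": 0.9}, {"x": 0, "y": 0, "z": 0, "rx": 0, "ry": 0, "rz": 0}], "grip": 0}}

```text
time: 7.45
tool_pos: [0.4404, -0.0243, 0.2366]
ee_rot: [0.0, 0.941, 0.34, -0.003]
contact_force: [-0.9, 0.6, 0.9]
finger_gap: 0.0858
```

Run:
```python
from obj import *
p,R,s=cur();print(s['time'],p,s['q'].round(3),s['finger_gap'],s['contact_force'].round(1))
psi=.69;Rd=rot([0,0,-1],[np.sin(psi),-np.cos(psi),0])
goto([*toworld((-.1085,.014)),.136],Rd)
snap('wrist','w6')
```

```text
7.45 [ 0.44042503 -0.02432485  0.23657307] [-0.212 -0.193  2.018 -0.004  1.322  0.667] 0.08575285491906087 [-0.9  0.6  0.9]
shift units [ 0.02 -0.07 -2.51] turn units [ 0.02 -0.05 -0.02]
```

View pics/w6.png

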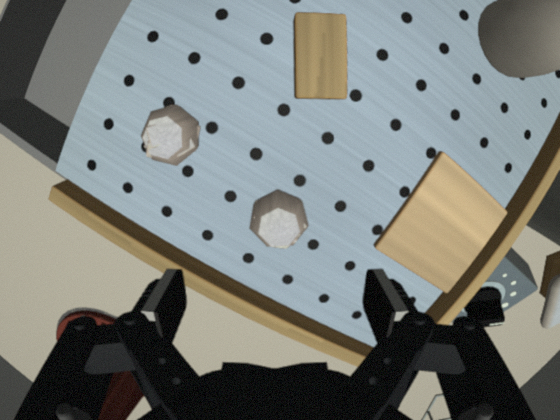

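Run:
```python
from obj import *
p,d,c=load('w6')
for nm,u,v,z in(('pa body',279,219,.151),('pb body',170,135,.151),('stub',321,55,.154),('stubtop',321,13,.154),('stubbot',321,98,.154),('stubL',295,55,.154),('stubR',347,55,.154),('b1',444,152,.139),('b2',506,212,.139),('b3',445,291,.139),('b4',376,243,.139),('railcorner',55,185,.155)):
    X=onz(c,np.array(u),np.array(v),z,True);print(nm,X.round(4),(tobox(X)*1000).round(1))
```

```text
pa body [ 0.44   -0.0286  0.151 ] [-110.1   12.9]
pb body [0.4389 0.0732 0.151 ] [-97.3 113.9]
stub [0.5496 0.0259 0.154 ] [ 5.9 52.1]
stubtop [0.5733 0.0455 0.154 ] [32.1 68.3]
stubbot [0.5265 0.0064 0.154 ] [-19.6  35.9]
stubL [0.5378 0.0392 0.154 ] [-4.  66.8]
stubR [0.562  0.0127 0.154 ] [16.4 37.3]
b1 [ 0.5668 -0.0983  0.139 ] [  6.1 -73.3]
b2 [ 0.5789 -0.194   0.139 ] [   5.1 -169.7]
b3 [ 0.4823 -0.2049  0.139 ] [ -92.  -167.5]
b4 [ 0.4722 -0.1082  0.139 ] [-89.  -70.3]
railcorner [0.3435 0.1352 0.155 ] [-183.5  188.2]
```

{"name": "move_arm", "arguments": {"plan": [{"x": 0, "y": -0.09, "z": -0.5, "rx": 0, "ry": -0.05, "rz": 0}, {"x": 0, "y": 0, "z": -0.5, "rx": 0, "ry": 0, "rz": 0}, {"x": 0, "y": 0, "z": -0.5, "rx": 0, "ry": 0, "rz": 0}, {"x": 0, "y": 0, "z": -0.5, "rx": 0, "ry": 0, "rz": 0}, {"x": 0, "y": 0, "z": -0.4, "rx": 0, "ry": 0, "rz": 0}, {"x": 0, "y": 0, "z": -0.1, "rx": 0, "ry": 0, "rz": 0}, {"x": 0, "y": 0, "z": 0, "rx": 0, "ry": 0, "rz": 0}], "grip": 0}}

```text
time: 8.38
tool_pos: [0.4404, -0.0297, 0.1369]
ee_rot: [0.002, 0.941, 0.338, -0.0]
contact_force: [0.4, -0.7, -0.0]
finger_gap: 0.0851
```

{"name": "move_arm", "arguments": {"plan": [{"x": 0, "y": 0, "z": 0, "rx": 0, "ry": 0, "rz": 0}, {"x": 0, "y": 0, "z": 0, "rx": 0, "ry": 0, "rz": 0}, {"x": 0, "y": 0, "z": 0, "rx": 0, "ry": 0, "rz": 0}, {"x": 0, "y": 0, "z": 0, "rx": 0, "ry": 0, "rz": 0}], "grip": 1, "newtons": 25}}

```text
time: 8.88
tool_pos: [0.4409, -0.0296, 0.138]
ee_rot: [0.002, 0.941, 0.338, 0.0]
contact_force: [-2.1, 1.1, 5.0]
finger_gap: 0.0438
```

{"name": "move_arm", "arguments": {"plan": [{"x": 0, "y": 0, "z": 0.8, "rx": 0, "ry": 0, "rz": 0}, {"x": 0, "y": 0, "z": 0.9, "rx": 0, "ry": 0, "rz": 0}, {"x": -0.05, "y": 0.85, "z": 0.3, "rx": 0, "ry": 0, "rz": 0}, {"x": -0.05, "y": 0.9, "z": 0, "rx": 0, "ry": 0, "rz": 0}, {"x": -0.05, "y": 0.9, "z": 0, "rx": 0, "ry": 0, "rz": 0}, {"x": -0.06, "y": 0.9, "z": 0, "rx": 0, "ry": 0, "rz": 0}, {"x": -0.06, "y": 0.9, "z": 0, "rx": 0, "ry": 0, "rz": 0}, {"x": -0.06, "y": 0.9, "z": 0, "rx": 0, "ry": 0, "rz": 0}, {"x": -0.06, "y": 0.9, "z": 0, "rx": 0, "ry": 0, "rz": 0}, {"x": -0.06, "y": 0.7, "z": 0, "rx": 0, "ry": 0, "rz": 0}, {"x": 0, "y": 0, "z": 0, "rx": 0, "ry": 0, "rz": 0}]}}

```text
time: 10.25
tool_pos: [0.4218, 0.2498, 0.2166]
ee_rot: [0.002, 0.941, 0.34, -0.0]
contact_force: [0.4, -0.6, -0.8]
finger_gap: 0.0436
```

Run:
```python
from obj import *
p,R,s=cur();print(s['time'],p,tobox(p),s['q'].round(3),s['finger_gap'],s['contact_force'].round(1))
snap('wrist','w7')
```

```text
10.25 [0.42179619 0.24979817 0.21655436] [-0.09041004  0.29121931] [ 0.393 -0.061  1.938 -0.003  1.265  1.272] 0.04363075711662263 [ 0.4 -0.6 -0.8]
```

View pics/w7.png

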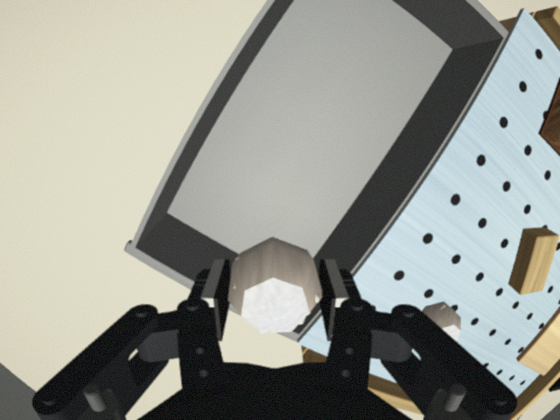

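Run:
```python
from obj import *
p,d,c=load('w7')
for u,v,z in((130,246,.105),(300,338,.105),(503,38,.105),(167,213,.005),(455,48,.005)):
    X=onz(c,np.array(u),np.array(v),z,True);print((tobox(X)*1000).round(1))
```

```text
[-194.2  383.5]
[-196.2  194.5]
[157.4 199.2]
[-193.2  377.9]
[162.3 196.6]
```

{"name": "move_arm", "arguments": {"plan": [{"x": 0, "y": 0, "z": -0.7, "rx": 0, "ry": 0, "rz": 0}, {"x": 0, "y": 0, "z": -0.9, "rx": 0, "ry": 0, "rz": 0}, {"x": 0, "y": 0, "z": -0.7, "rx": 0, "ry": 0, "rz": 0}, {"x": 0, "y": 0, "z": -0.2, "rx": 0, "ry": 0, "rz": 0}]}}

```text
time: 10.8
tool_pos: [0.4206, 0.2467, 0.1147]
ee_rot: [0.002, 0.941, 0.338, -0.003]
contact_force: [-0.3, -0.3, 0.3]
finger_gap: 0.0438
```

{"name": "move_arm", "arguments": {"plan": [{"x": 0, "y": 0, "z": 0, "rx": 0, "ry": 0, "rz": 0}, {"x": 0, "y": 0, "z": 0, "rx": 0, "ry": 0, "rz": 0}, {"x": 0, "y": 0, "z": 0, "rx": 0, "ry": 0, "rz": 0}, {"x": 0, "y": 0, "z": 0.7, "rx": 0, "ry": 0, "rz": 0}, {"x": 0, "y": 0, "z": 0.9, "rx": 0, "ry": 0, "rz": 0}, {"x": 0, "y": 0, "z": 0.9, "rx": 0, "ry": 0, "rz": 0}], "grip": 0}}

```text
time: 11.55
tool_pos: [0.4224, 0.2487, 0.2187]
ee_rot: [0.002, 0.941, 0.338, 0.0]
contact_force: [0.0, -0.3, -0.3]
finger_gap: 0.0854
```

Run:
```python
from obj import *
p,R,s=cur();print(s['time'],p,s['finger_gap'],s['contact_force'].round(1))
snap('wrist','w8')
goto([.4390,.0735,.235])
```

```text
11.55 [0.4223742  0.24867999 0.21867521] 0.08539751267699336 [ 0.  -0.3 -0.3]
shift units [ 0.33 -4.41  0.26] turn units [0. 0. 0.]
```

View pics/w8.png

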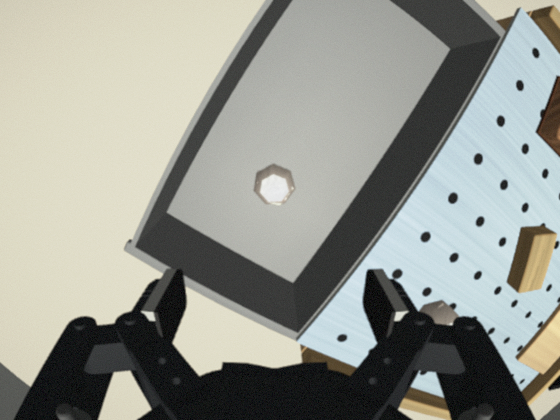

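Paper ball a lies in the tub at (274,186). Next, paper b: over it, then down.

{"name": "move_arm", "arguments": {"plan": [{"x": 0.05, "y": -0.7, "z": 0.1, "rx": 0, "ry": 0, "rz": 0}, {"x": 0.05, "y": -0.9, "z": 0.1, "rx": 0, "ry": 0, "rz": 0}, {"x": 0.07, "y": -0.9, "z": 0, "rx": 0, "ry": 0, "rz": 0}, {"x": 0.08, "y": -0.9, "z": 0, "rx": 0, "ry": 0, "rz": 0}, {"x": 0.08, "y": -0.8, "z": 0, "rx": 0, "ry": 0, "rz": 0}, {"x": 0, "y": -0.2, "z": 0, "rx": 0, "ry": 0, "rz": 0}, {"x": 0, "y": 0, "z": -0.6, "rx": 0, "ry": 0, "rz": 0}, {"x": 0, "y": 0, "z": -0.8, "rx": 0, "ry": 0, "rz": 0}, {"x": 0, "y": 0, "z": -0.6, "rx": 0, "ry": 0, "rz": 0}, {"x": 0, "y": 0, "z": -0.2, "rx": 0, "ry": 0, "rz": 0}, {"x": 0, "y": 0, "z": 0, "rx": 0, "ry": 0, "rz": 0}]}}

```text
time: 12.98
tool_pos: [0.4354, 0.073, 0.1369]
ee_rot: [0.001, 0.941, 0.339, -0.0]
contact_force: [0.1, -0.2, 1.0]
finger_gap: 0.0855
```

Run:
```python
from obj import *
goto([.4390,.0735,.138])
```

```text
shift units [0.09 0.01 0.03] turn units [0. 0. 0.]
```

{"name": "move_arm", "arguments": {"plan": [{"x": 0.08, "y": 0, "z": 0.03, "rx": 0, "ry": 0, "rz": 0}, {"x": 0, "y": 0, "z": 0, "rx": 0, "ry": 0, "rz": 0}, {"x": 0, "y": 0, "z": 0, "rx": 0, "ry": 0, "rz": 0}, {"x": 0, "y": 0, "z": 0, "rx": 0, "ry": 0, "rz": 0}, {"x": 0, "y": 0, "z": 0.8, "rx": 0, "ry": 0, "rz": 0}, {"x": 0, "y": 0, "z": 0.9, "rx": 0, "ry": 0, "rz": 0}, {"x": 0, "y": 0.8, "z": 0.2, "rx": 0, "ry": 0, "rz": 0}, {"x": 0, "y": 0.9, "z": 0, "rx": 0, "ry": 0, "rz": 0}, {"x": 0, "y": 0.9, "z": 0, "rx": 0, "ry": 0, "rz": 0}, {"x": 0, "y": 0.9, "z": 0, "rx": 0, "ry": 0, "rz": 0}, {"x": 0, "y": 0.8, "z": 0, "rx": 0, "ry": 0, "rz": 0}, {"x": 0, "y": 0, "z": 0, "rx": 0, "ry": 0, "rz": 0}], "grip": 1, "newtons": 25}}

```text
time: 14.48
tool_pos: [0.4384, 0.2461, 0.2141]
ee_rot: [0.002, 0.941, 0.34, -0.0]
contact_force: [0.4, -0.6, 0.7]
finger_gap: 0.0435
```

{"name": "move_arm", "arguments": {"plan": [{"x": 0.8, "y": 0.1, "z": 0, "rx": 0, "ry": 0, "rz": 0}, {"x": 0.8, "y": 0.1, "z": -0.5, "rx": 0, "ry": 0, "rz": 0}, {"x": 0, "y": 0, "z": -0.9, "rx": 0, "ry": 0, "rz": 0}, {"x": 0, "y": 0, "z": -0.6, "rx": 0, "ry": 0, "rz": 0}, {"x": 0, "y": 0, "z": -0.2, "rx": 0, "ry": 0, "rz": 0}]}}

```text
time: 15.1
tool_pos: [0.5012, 0.251, 0.1239]
ee_rot: [0.002, 0.941, 0.338, -0.002]
contact_force: [-0.5, 0.6, 1.7]
finger_gap: 0.0437
```

{"name": "move_arm", "arguments": {"plan": [{"x": 0, "y": 0, "z": 0, "rx": 0, "ry": 0, "rz": 0}, {"x": 0, "y": 0, "z": 0, "rx": 0, "ry": 0, "rz": 0}, {"x": 0, "y": 0, "z": 0, "rx": 0, "ry": 0, "rz": 0}, {"x": 0, "y": 0, "z": 0.7, "rx": 0, "ry": 0, "rz": 0}, {"x": 0, "y": 0, "z": 0.9, "rx": 0, "ry": 0, "rz": 0}, {"x": 0, "y": 0, "z": 0.9, "rx": 0, "ry": 0, "rz": 0}], "grip": 0}}

```text
time: 15.85
tool_pos: [0.5028, 0.2527, 0.2279]
ee_rot: [0.002, 0.941, 0.338, 0.0]
contact_force: [0.5, 0.6, 0.2]
finger_gap: 0.0856
```

Run:
```python
from obj import *
p,R,s=cur();print(s['time'],p,s['finger_gap'],s['contact_force'].round(1))
snap('wrist','w9')
goto([.5505,.0262,.235])
```

```text
15.85 [0.50277119 0.2526597  0.22790498] 0.08560816147167197 [0.5 0.6 0.2]
shift units [ 1.11 -5.69  0.02] turn units [0. 0. 0.]
```

View pics/w9.png

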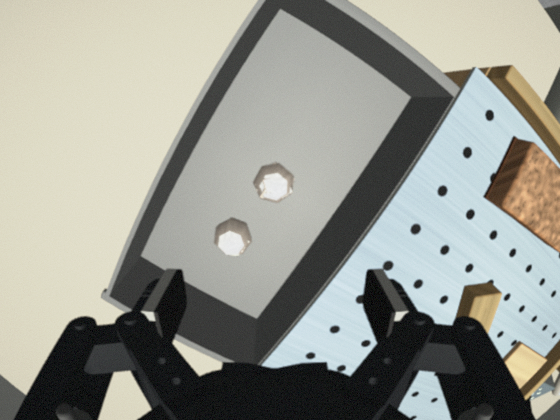

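{"name": "move_arm", "arguments": {"plan": [{"x": 0.15, "y": -0.7, "z": 0.1, "rx": 0, "ry": 0, "rz": 0}, {"x": 0.16, "y": -0.9, "z": 0, "rx": 0, "ry": 0, "rz": 0}, {"x": 0.16, "y": -0.9, "z": 0, "rx": 0, "ry": 0, "rz": 0}, {"x": 0.16, "y": -0.9, "z": 0, "rx": 0, "ry": 0, "rz": 0}, {"x": 0.16, "y": -0.9, "z": 0, "rx": 0, "ry": 0, "rz": 0}, {"x": 0.16, "y": -0.9, "z": 0, "rx": 0, "ry": 0, "rz": 0}, {"x": 0.16, "y": -0.49, "z": 0, "rx": 0, "ry": 0, "rz": 0}, {"x": 0, "y": 0, "z": -0.6, "rx": 0, "ry": 0, "rz": 0}, {"x": 0, "y": 0, "z": -0.8, "rx": 0, "ry": 0, "rz": 0}, {"x": 0, "y": 0, "z": 0, "rx": 0, "ry": 0, "rz": 0}]}}

```text
time: 17.15
tool_pos: [0.5447, 0.0255, 0.1713]
ee_rot: [0.0, 0.941, 0.338, -0.003]
contact_force: [-0.2, 0.5, -0.6]
finger_gap: 0.0855
```

Run:
```python
from obj import *
p,d,c=snap('wrist','w10')
goto([.5505,.0262,.136])
```

```text
shift units [ 0.11  0.02 -0.93] turn units [0. 0. 0.]
```

View pics/w10.png

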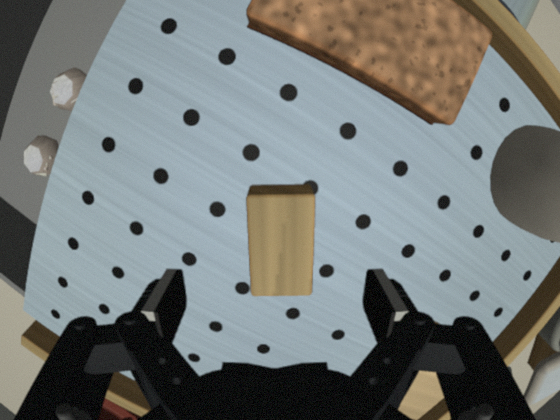

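{"name": "move_arm", "arguments": {"plan": [{"x": 0.12, "y": 0, "z": -0.5, "rx": 0, "ry": 0, "rz": 0}, {"x": 0, "y": 0, "z": -0.35, "rx": 0, "ry": 0, "rz": 0}, {"x": 0, "y": 0, "z": -0.05, "rx": 0, "ry": 0, "rz": 0}]}}

```text
time: 17.58
tool_pos: [0.5507, 0.0251, 0.1364]
ee_rot: [0.001, 0.941, 0.338, -0.002]
contact_force: [0.0, -0.1, 0.0]
finger_gap: 0.0852
```

{"name": "move_arm", "arguments": {"plan": [{"x": 0, "y": 0, "z": 0, "rx": 0, "ry": 0, "rz": 0}, {"x": 0, "y": 0, "z": 0, "rx": 0, "ry": 0, "rz": 0}, {"x": 0, "y": 0, "z": 0, "rx": 0, "ry": 0, "rz": 0}, {"x": 0, "y": 0, "z": 0, "rx": 0, "ry": 0, "rz": 0}, {"x": 0, "y": 0, "z": 0.8, "rx": 0, "ry": 0, "rz": 0}, {"x": 0, "y": 0, "z": 0.9, "rx": 0, "ry": 0, "rz": 0}, {"x": 0.07, "y": 0.8, "z": 0.1, "rx": 0, "ry": 0, "rz": 0}, {"x": 0.07, "y": 0.9, "z": 0, "rx": 0, "ry": 0, "rz": 0}, {"x": 0.07, "y": 0.9, "z": 0, "rx": 0, "ry": 0, "rz": 0}, {"x": 0.07, "y": 0.9, "z": 0, "rx": 0, "ry": 0, "rz": 0}, {"x": 0.07, "y": 0.9, "z": 0, "rx": 0, "ry": 0, "rz": 0}, {"x": 0.07, "y": 0.9, "z": 0, "rx": 0, "ry": 0, "rz": 0}, {"x": 0.07, "y": 0.8, "z": 0, "rx": 0, "ry": 0, "rz": 0}, {"x": 0, "y": 0, "z": 0, "rx": 0, "ry": 0, "rz": 0}], "grip": 1, "newtons": 40}}

```text
time: 19.32
tool_pos: [0.5711, 0.2709, 0.2098]
ee_rot: [0.001, 0.941, 0.34, -0.0]
contact_force: [0.5, -0.6, -0.8]
finger_gap: 0.0351
```

{"name": "move_arm", "arguments": {"plan": [{"x": 0, "y": 0, "z": -0.7, "rx": 0, "ry": 0, "rz": 0}, {"x": 0, "y": 0, "z": -0.9, "rx": 0, "ry": 0, "rz": 0}, {"x": 0, "y": 0, "z": -0.6, "rx": 0, "ry": 0, "rz": 0}, {"x": 0, "y": 0, "z": -0.2, "rx": 0, "ry": 0, "rz": 0}]}}

```text
time: 19.82
tool_pos: [0.5698, 0.2673, 0.1117]
ee_rot: [0.002, 0.941, 0.338, -0.003]
contact_force: [-0.6, -0.5, -0.7]
finger_gap: 0.0351
```

{"name": "move_arm", "arguments": {"plan": [{"x": 0, "y": 0, "z": 0, "rx": 0, "ry": 0, "rz": 0}, {"x": 0, "y": 0, "z": 0, "rx": 0, "ry": 0, "rz": 0}, {"x": 0, "y": 0, "z": 0, "rx": 0, "ry": 0, "rz": 0}, {"x": 0, "y": 0, "z": 0.7, "rx": 0, "ry": 0, "rz": 0}, {"x": 0, "y": 0, "z": 0.9, "rx": 0, "ry": 0, "rz": 0}, {"x": 0, "y": 0, "z": 0.9, "rx": 0, "ry": 0, "rz": 0}], "grip": 0}}

```text
time: 20.58
tool_pos: [0.5716, 0.2691, 0.2159]
ee_rot: [0.002, 0.941, 0.338, 0.0]
contact_force: [-0.6, 1.1, -0.2]
finger_gap: 0.0854
```

Run:
```python
from obj import *
p,R,s=cur();print(s['time'],p,s['finger_gap'],s['contact_force'].round(1))
snap('wrist','w11')
psi=YAW;Rd=rot([0,0,-1],[np.sin(psi),-np.cos(psi),0])
goto([*toworld((-.042,-.125)),.2],Rd)
```

```text
20.575 [0.57161329 0.26907147 0.21592914] 0.08544608442284642 [-0.6  1.1 -0.2]
shift units [ -1.22 -10.66  -0.57] turn units [ 0.02  0.1  -4.62]
```

View pics/w11.png

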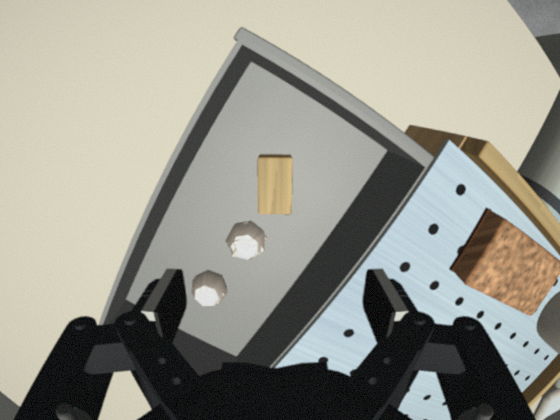

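Run:
```python
from obj import *
psi=YAW+np.pi/2;Rd=rot([0,0,-1],[np.sin(psi),-np.cos(psi),0])
goto([*toworld((-.042,-.112)),.18],Rd)
```

```text
shift units [ -1.26 -10.34  -1.07] turn units [-0.05  0.09  8.47]
```

{"name": "move_arm", "arguments": {"plan": [{"x": -0.1, "y": -0.7, "z": 0.1, "rx": 0, "ry": 0, "rz": 0.5}, {"x": -0.1, "y": -0.87, "z": 0, "rx": 0, "ry": 0, "rz": 0.8}, {"x": -0.1, "y": -0.87, "z": 0, "rx": 0, "ry": 0, "rz": 0.8}, {"x": -0.1, "y": -0.87, "z": 0, "rx": 0, "ry": 0, "rz": 0.8}, {"x": -0.1, "y": -0.87, "z": 0, "rx": 0, "ry": 0, "rz": 0.8}, {"x": -0.1, "y": -0.87, "z": 0, "rx": 0, "ry": 0, "rz": 0.8}, {"x": -0.1, "y": -0.87, "z": 0, "rx": 0, "ry": 0, "rz": 0.8}, {"x": -0.1, "y": -0.87, "z": 0, "rx": 0, "ry": 0, "rz": 0.8}, {"x": -0.1, "y": -0.87, "z": 0, "rx": 0, "ry": 0, "rz": 0.8}, {"x": -0.1, "y": -0.87, "z": 0, "rx": 0, "ry": 0.04, "rz": 0.8}, {"x": -0.13, "y": -0.87, "z": -0.3, "rx": -0.05, "ry": 0.05, "rz": 0.77}, {"x": -0.13, "y": -0.94, "z": -0.4, "rx": 0, "ry": 0, "rz": 0}, {"x": 0, "y": 0, "z": -0.4, "rx": 0, "ry": 0, "rz": 0}, {"x": 0, "y": 0, "z": 0, "rx": 0, "ry": 0, "rz": 0}], "grip": 0.5}}

```text
time: 22.38
tool_pos: [0.5199, -0.1439, 0.1726]
ee_rot: [-0.002, 0.658, 0.753, -0.006]
contact_force: [-1.0, 0.1, 0.1]
finger_gap: 0.0426
```

Run:
```python
from obj import *
psi=YAW+np.pi/2;Rd=rot([0,0,-1],[np.sin(psi),-np.cos(psi),0])
goto([*toworld((-.042,-.112)),.145],Rd)
p,R,s=cur();print(p,s['q'].round(2),tobox(p),s['contact_force'].round(2),s['finger_gap'])
snap('wrist','w12')
```

```text
shift units [ 0.11  0.02 -0.69] turn units [ 0.05 -0.08  0.  ]
[ 0.51994231 -0.14386306  0.17262231] [-0.39  0.1   1.86 -0.01  1.19 -0.53] [-0.04646256 -0.11210493] [-1.02  0.08  0.11] 0.04256391550717118
```

View pics/w12.png

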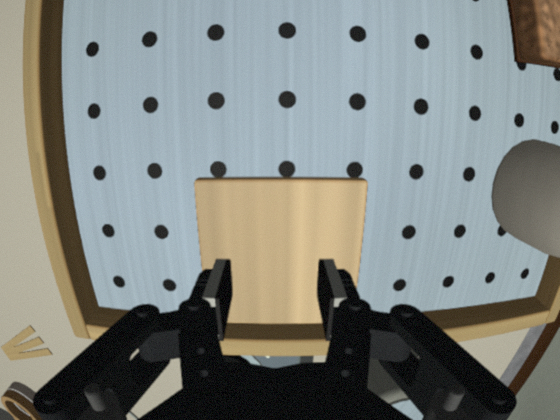

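{"name": "move_arm", "arguments": {"plan": [{"x": 0.11, "y": 0.02, "z": -0.4, "rx": 0.05, "ry": -0.08, "rz": 0}, {"x": 0, "y": 0, "z": -0.3, "rx": 0, "ry": 0, "rz": 0}, {"x": 0, "y": 0, "z": 0, "rx": 0, "ry": 0, "rz": 0}]}}

```text
time: 22.8
tool_pos: [0.5242, -0.1428, 0.1442]
ee_rot: [-0.0, 0.657, 0.754, -0.001]
contact_force: [-0.0, 0.9, 0.4]
finger_gap: 0.0429
```

{"name": "move_arm", "arguments": {"plan": [{"x": 0, "y": 0, "z": -0.1, "rx": 0, "ry": 0, "rz": 0}, {"x": 0, "y": 0, "z": -0.1, "rx": 0, "ry": 0, "rz": 0}, {"x": 0, "y": 0, "z": 0, "rx": 0, "ry": 0, "rz": 0}]}}

```text
time: 23.18
tool_pos: [0.5252, -0.1438, 0.1378]
ee_rot: [0.001, 0.658, 0.753, -0.0]
contact_force: [0.2, 0.1, -0.0]
finger_gap: 0.0427
```

{"name": "move_arm", "arguments": {"plan": [{"x": 0, "y": 0, "z": -0.1, "rx": 0, "ry": 0, "rz": 0}, {"x": 0, "y": 0, "z": 0, "rx": 0, "ry": 0, "rz": 0}]}}

```text
time: 23.42
tool_pos: [0.5259, -0.144, 0.1372]
ee_rot: [0.001, 0.658, 0.753, -0.0]
contact_force: [-5.4, 2.0, 13.3]
finger_gap: 0.0427
```

{"name": "move_arm", "arguments": {"plan": [{"x": 0, "y": 0, "z": -0.06, "rx": 0, "ry": 0, "rz": 0}, {"x": 0, "y": 0, "z": 0, "rx": 0, "ry": 0, "rz": 0}]}}

```text
time: 23.68
tool_pos: [0.5259, -0.1441, 0.1371]
ee_rot: [0.001, 0.658, 0.753, -0.0]
contact_force: [-9.3, 3.2, 23.0]
finger_gap: 0.0429
```

{"name": "move_arm", "arguments": {"plan": [{"x": 0, "y": 0, "z": 0.05, "rx": 0, "ry": 0, "rz": 0}, {"x": -0.02, "y": 0.15, "z": 0, "rx": 0, "ry": 0, "rz": 0}, {"x": -0.03, "y": 0.25, "z": 0, "rx": 0, "ry": 0, "rz": 0}, {"x": -0.04, "y": 0.3, "z": 0, "rx": 0, "ry": 0, "rz": 0}]}}

```text
time: 24.18
tool_pos: [0.5252, -0.1189, 0.1374]
ee_rot: [0.007, 0.657, 0.754, 0.0]
contact_force: [0.9, -4.1, 7.1]
finger_gap: 0.0428
```

Run:
```python
from obj import *
p,R,s=cur();print(p,tobox(p))
snap('wrist','w13')
```

```text
[ 0.52517714 -0.11885265  0.13735219] [-0.03788994 -0.08803349]
```

View pics/w13.png

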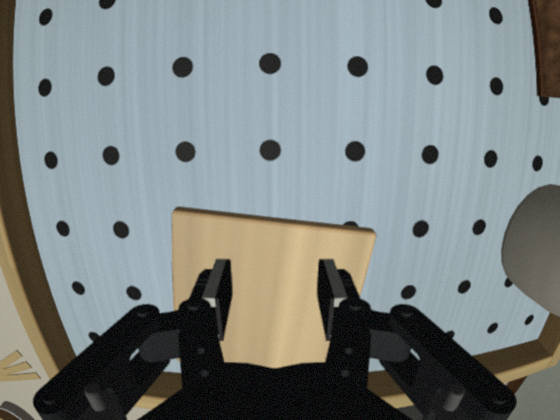

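{"name": "move_arm", "arguments": {"plan": [{"x": -0.02, "y": 0.1, "z": -0.05, "rx": 0, "ry": 0, "rz": 0}, {"x": -0.04, "y": 0.28, "z": 0, "rx": 0, "ry": 0, "rz": 0}, {"x": -0.04, "y": 0.3, "z": 0, "rx": 0, "ry": 0, "rz": 0}, {"x": -0.04, "y": 0.3, "z": 0, "rx": 0, "ry": 0, "rz": 0}, {"x": -0.04, "y": 0.3, "z": 0, "rx": 0, "ry": 0, "rz": 0}]}}

```text
time: 24.85
tool_pos: [0.5203, -0.0688, 0.1374]
ee_rot: [0.01, 0.657, 0.754, 0.001]
contact_force: [2.2, -7.9, 12.4]
finger_gap: 0.0427
```

Run:
```python
from obj import *
p,R,s=cur();print(p,tobox(p))
snap('wrist','w14')
```

```text
[ 0.52025519 -0.06883854  0.13740484] [-0.03599552 -0.0378135 ]
```

View pics/w14.png

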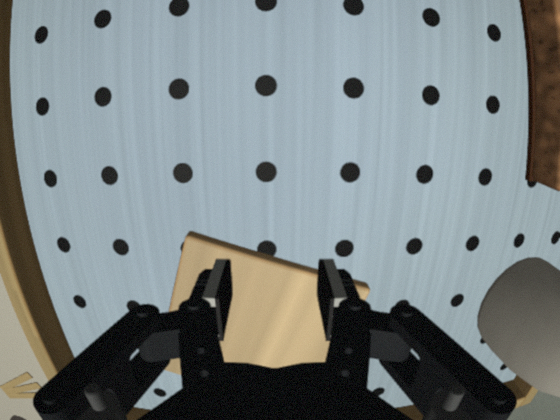

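{"name": "move_arm", "arguments": {"plan": [{"x": 0, "y": 0, "z": 0.5, "rx": 0, "ry": 0, "rz": 0}, {"x": 0.05, "y": -0.4, "z": 0.8, "rx": 0, "ry": 0, "rz": 0}, {"x": 0.1, "y": -0.8, "z": 0.5, "rx": 0, "ry": 0, "rz": 0}, {"x": 0.1, "y": -0.8, "z": 0, "rx": 0, "ry": 0, "rz": 0}]}}

```text
time: 25.4
tool_pos: [0.5266, -0.1461, 0.2068]
ee_rot: [0.004, 0.657, 0.754, 0.001]
contact_force: [-0.5, -0.2, -1.0]
finger_gap: 0.0426
```

Run:
```python
from obj import *
p,R,s=cur();print(s['time'],p,tobox(p))
snap('wrist','w15')
```

```text
25.4 [ 0.52662772 -0.14607878  0.20682953] [-0.04013867 -0.11520535]
```

View pics/w15.png

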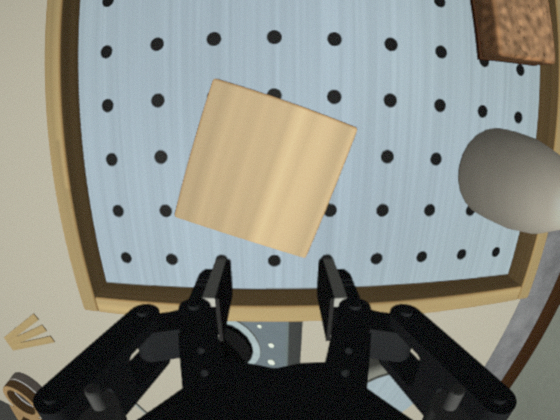

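Run:
```python
from obj import *
p,d,c=load('w15')
for u,v in((215,80),(355,126),(304,256),(177,215)):
    X=onz(c,np.array(u),np.array(v),.139,True);print((tobox(X)*1000).round(1))
for u,v in((300,292),): print((tobox(onz(c,np.array(u),np.array(v),.13,True))*1000).round(1))
```

```text
[-78. -17.]
[ 12.8 -46.5]
[ -18.4 -139.8]
[-108.8 -108.2]
[ -19.3 -176.9]
```

Run:
```python
from obj import *
psi=YAW+np.pi/2;Rd=rot([0,0,-1],[np.sin(psi),-np.cos(psi),0])
goto([*toworld((-.048,-.158)),.134],Rd)
```

```text
shift units [-0.04 -0.99 -1.8 ] turn units [0.06 0.06 0.01]
```

{"name": "move_arm", "arguments": {"plan": [{"x": 0, "y": -0.5, "z": 0, "rx": 0.06, "ry": 0.06, "rz": 0}, {"x": -0.02, "y": -0.5, "z": 0, "rx": 0, "ry": 0, "rz": 0}, {"x": 0, "y": 0, "z": -0.5, "rx": 0, "ry": 0, "rz": 0}, {"x": 0, "y": 0, "z": -0.5, "rx": 0, "ry": 0, "rz": 0}, {"x": 0, "y": 0, "z": 0, "rx": 0, "ry": 0, "rz": 0}]}}

```text
time: 26.08
tool_pos: [0.522, -0.1843, 0.1613]
ee_rot: [-0.006, 0.658, 0.753, -0.0]
contact_force: [-0.9, -0.2, -0.2]
finger_gap: 0.0424
```

Run:
```python
from obj import *
psi=YAW+np.pi/2;Rd=rot([0,0,-1],[np.sin(psi),-np.cos(psi),0])
goto([*toworld((-.048,-.158)),.134],Rd)
snap('wrist','w16')
```

```text
shift units [ 0.07 -0.13 -0.68] turn units [-0.06 -0.08  0.  ]
```

View pics/w16.png

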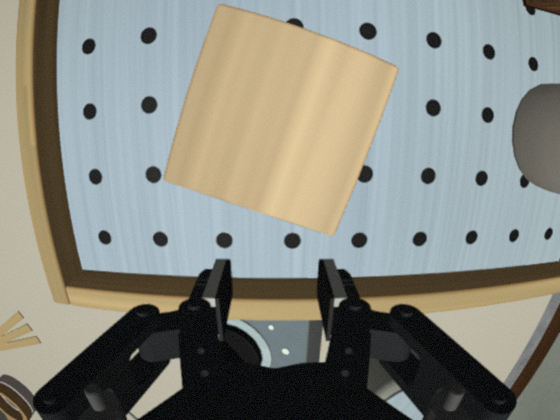

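{"name": "move_arm", "arguments": {"plan": [{"x": 0.07, "y": -0.09, "z": -0.3, "rx": -0.06, "ry": -0.08, "rz": 0}, {"x": 0, "y": 0, "z": -0.2, "rx": 0, "ry": 0, "rz": 0}, {"x": 0, "y": 0, "z": -0.1, "rx": 0, "ry": 0, "rz": 0}, {"x": 0, "y": 0, "z": 0, "rx": 0, "ry": 0, "rz": 0}]}}

```text
time: 26.62
tool_pos: [0.5264, -0.188, 0.1392]
ee_rot: [0.002, 0.657, 0.753, 0.001]
contact_force: [-0.6, -0.4, 0.6]
finger_gap: 0.0426
```

{"name": "move_arm", "arguments": {"plan": [{"x": 0, "y": 0, "z": -0.09, "rx": 0, "ry": 0, "rz": 0}, {"x": 0, "y": 0, "z": 0, "rx": 0, "ry": 0, "rz": 0}]}}

```text
time: 26.88
tool_pos: [0.5266, -0.1882, 0.136]
ee_rot: [0.002, 0.658, 0.753, 0.001]
contact_force: [0.3, -0.7, 0.0]
finger_gap: 0.0427
```

{"name": "move_arm", "arguments": {"plan": [{"x": 0, "y": 0, "z": -0.12, "rx": 0, "ry": 0, "rz": 0}, {"x": 0, "y": 0, "z": 0, "rx": 0, "ry": 0, "rz": 0}]}}

```text
time: 27.12
tool_pos: [0.5263, -0.1881, 0.1308]
ee_rot: [0.002, 0.658, 0.753, 0.001]
contact_force: [0.1, 0.4, -0.4]
finger_gap: 0.0426
```

{"name": "move_arm", "arguments": {"plan": [{"x": -0.03, "y": 0.2, "z": 0, "rx": 0, "ry": 0, "rz": 0}, {"x": -0.04, "y": 0.3, "z": 0, "rx": 0, "ry": 0, "rz": 0}, {"x": -0.04, "y": 0.3, "z": 0, "rx": 0, "ry": 0, "rz": 0}, {"x": -0.04, "y": 0.3, "z": 0, "rx": 0, "ry": 0, "rz": 0}, {"x": -0.04, "y": 0.3, "z": 0, "rx": 0, "ry": 0, "rz": 0}, {"x": -0.04, "y": 0.3, "z": 0, "rx": 0, "ry": 0, "rz": 0}]}}

```text
time: 27.88
tool_pos: [0.5173, -0.1194, 0.1314]
ee_rot: [0.002, 0.657, 0.754, 0.001]
contact_force: [1.0, -1.6, 0.8]
finger_gap: 0.0427
```

Run:
```python
from obj import *
p,R,s=cur();print(p,tobox(p))
snap('wrist','w17')
```

```text
[ 0.51732102 -0.11936342  0.13138533] [-0.04574287 -0.08747598]
```

View pics/w17.png

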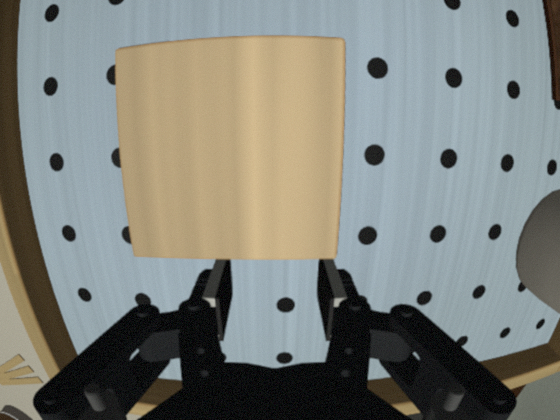

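{"name": "move_arm", "arguments": {"plan": [{"x": 0.03, "y": -0.2, "z": 0, "rx": 0, "ry": 0, "rz": 0}, {"x": -0.42, "y": -0.06, "z": 0, "rx": 0, "ry": 0, "rz": 0}, {"x": 0, "y": 0, "z": 0, "rx": 0, "ry": 0, "rz": 0}, {"x": -0.04, "y": 0.3, "z": 0, "rx": 0, "ry": 0, "rz": 0}, {"x": -0.05, "y": 0.35, "z": 0, "rx": 0, "ry": 0, "rz": 0}, {"x": -0.05, "y": 0.35, "z": 0, "rx": 0, "ry": 0, "rz": 0}, {"x": -0.05, "y": 0.35, "z": 0, "rx": 0, "ry": 0, "rz": 0}, {"x": -0.05, "y": 0.35, "z": 0, "rx": 0, "ry": 0, "rz": 0}, {"x": -0.05, "y": 0.35, "z": 0, "rx": 0, "ry": 0, "rz": 0}, {"x": -0.05, "y": 0.35, "z": 0, "rx": 0, "ry": 0, "rz": 0}, {"x": -0.05, "y": 0.35, "z": 0, "rx": 0, "ry": 0, "rz": 0}, {"x": -0.05, "y": 0.35, "z": 0, "rx": 0, "ry": 0, "rz": 0}]}}

```text
time: 29.42
tool_pos: [0.4841, -0.0058, 0.1313]
ee_rot: [0.002, 0.658, 0.753, 0.001]
contact_force: [0.7, -1.0, 1.2]
finger_gap: 0.043
```

Run:
```python
from obj import *
p,R,s=cur();print(p,tobox(p))
snap('wrist','w18')
```

```text
[ 0.48414534 -0.00576953  0.13134157] [-0.06323444  0.02956352]
```

View pics/w18.png

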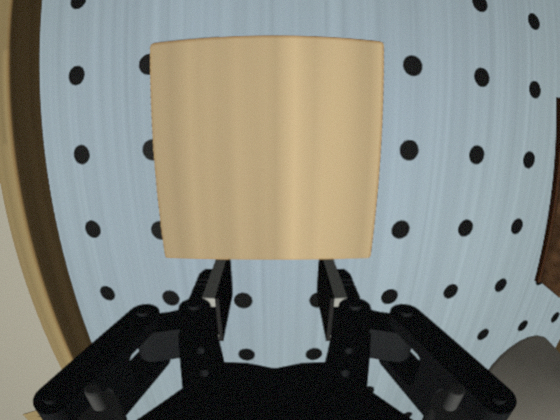

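{"name": "move_arm", "arguments": {"plan": [{"x": -0.05, "y": 0.35, "z": 0, "rx": 0, "ry": 0, "rz": 0}, {"x": -0.05, "y": 0.35, "z": 0, "rx": 0, "ry": 0, "rz": 0}, {"x": -0.05, "y": 0.35, "z": 0, "rx": 0, "ry": 0, "rz": 0}, {"x": -0.05, "y": 0.35, "z": 0, "rx": 0, "ry": 0, "rz": 0}, {"x": -0.05, "y": 0.35, "z": 0, "rx": 0, "ry": 0, "rz": 0}, {"x": -0.05, "y": 0.35, "z": 0, "rx": 0, "ry": 0, "rz": 0}, {"x": -0.05, "y": 0.35, "z": 0, "rx": 0, "ry": 0, "rz": 0}, {"x": -0.05, "y": 0.35, "z": 0, "rx": 0, "ry": 0, "rz": 0}, {"x": -0.05, "y": 0.35, "z": 0, "rx": 0, "ry": 0, "rz": 0}, {"x": -0.05, "y": 0.35, "z": 0, "rx": 0, "ry": 0, "rz": 0}, {"x": -0.05, "y": 0.35, "z": 0, "rx": 0, "ry": 0, "rz": 0}, {"x": -0.05, "y": 0.35, "z": 0, "rx": 0, "ry": 0, "rz": 0}, {"x": -0.05, "y": 0.35, "z": 0, "rx": 0, "ry": 0, "rz": 0}, {"x": -0.05, "y": 0.3, "z": 0, "rx": 0, "ry": 0, "rz": 0}, {"x": 0, "y": 0, "z": 0, "rx": 0, "ry": 0, "rz": 0}]}}

```text
time: 31.35
tool_pos: [0.456, 0.1882, 0.1313]
ee_rot: [0.002, 0.657, 0.754, 0.001]
contact_force: [-0.3, -0.1, 0.2]
finger_gap: 0.0425
```

Run:
```python
from obj import *
p,R,s=cur();print(p,tobox(p))
snap('wrist','w19')
```

```text
[0.45604741 0.18815168 0.13126835] [-0.06482005  0.22550335]
```

View pics/w19.png

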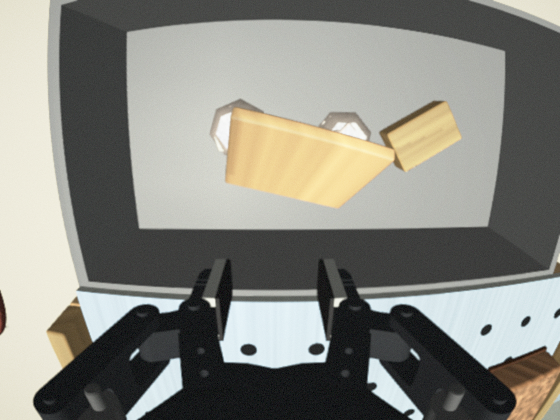

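The board is in the tub, leaning on the paper balls well below the rim, with the stub beside it. Raising the arm clear and checking the whole scene.

{"name": "move_arm", "arguments": {"plan": [{"x": 0, "y": 0, "z": 0.6, "rx": 0, "ry": 0, "rz": 0}, {"x": 0, "y": 0, "z": 0.9, "rx": 0, "ry": 0, "rz": 0}, {"x": 0, "y": 0, "z": 0.9, "rx": 0, "ry": 0, "rz": 0}, {"x": 0, "y": 0, "z": 0.9, "rx": 0, "ry": 0, "rz": 0}, {"x": -0.3, "y": 0.3, "z": 0.5, "rx": 0, "ry": 0, "rz": 0}, {"x": 0, "y": 0, "z": 0, "rx": 0, "ry": 0, "rz": 0}, {"x": 0, "y": 0, "z": 0, "rx": 0, "ry": 0, "rz": 0}]}}

```text
time: 32.28
tool_pos: [0.4439, 0.1987, 0.2821]
ee_rot: [0.002, 0.658, 0.753, 0.0]
contact_force: [-0.5, -0.1, 0.2]
finger_gap: 0.0427
```

Run:
```python
from obj import *
p,R,s=cur();print(s['time'],p,s['contact_force'].round(1))
a,_,_=snap('scene','e1');b,_,_=snap('side','e2')
im=b[80:400,80:480][:,:,::-1];cv2.imwrite('pics/e2z.png',cv2.resize(np.clip(im*1.5,0,255).astype('uint8'),(750,600)))
im=a[100:300,130:440][:,:,::-1];cv2.imwrite('pics/e1z.png',cv2.resize(np.clip(im*1.5,0,255).astype('uint8'),(775,500)))
for n in('scene0','e1','side0','e2'):
    p,d,c=load(n);P=cloud(d,c);h=P[...,2]-.13;b=tobox(P)
    m=((h>.006)&(h<.13)&(b[...,0]>.08)&(b[...,0]<.18)&(b[...,1]>-.17)&(b[...,1]<.2)).astype('uint8')
    m=cv2.morphologyEx(m,cv2.MORPH_OPEN,np.ones((3,3)));k,lab,st,ce=cv2.connectedComponentsWithStats(m)
    print(n,[ce[i].round(1).tolist() for i in range(1,k) if st[i,4]>100])
```

```text
32.275 [0.44394684 0.19870424 0.28211714] [-0.5 -0.1  0.2]
scene0 [[325.8, 212.5], [271.4, 224.5]]
e1 [[325.8, 212.5], [271.4, 224.5]]
side0 [[284.8, 148.7], [330.5, 185.7]]
e2 [[284.9, 148.8], [330.5, 185.7]]
```

View pics/e2z.png

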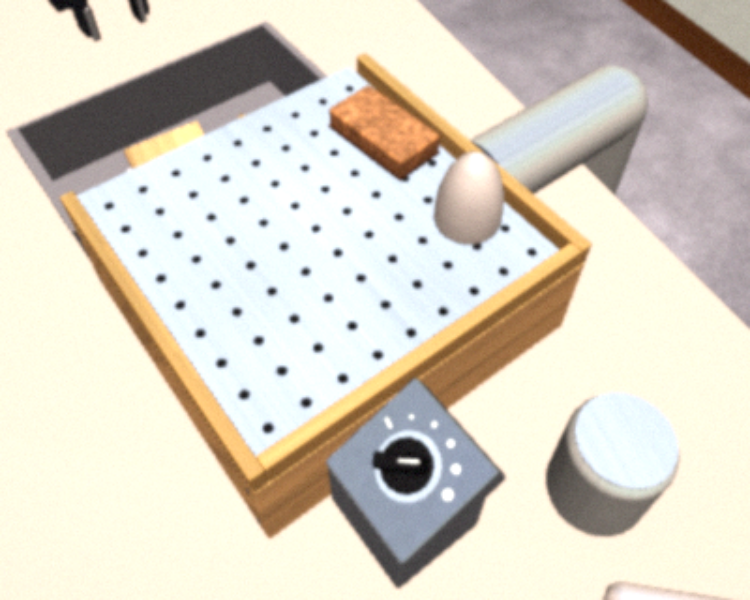

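View pics/e1z.png

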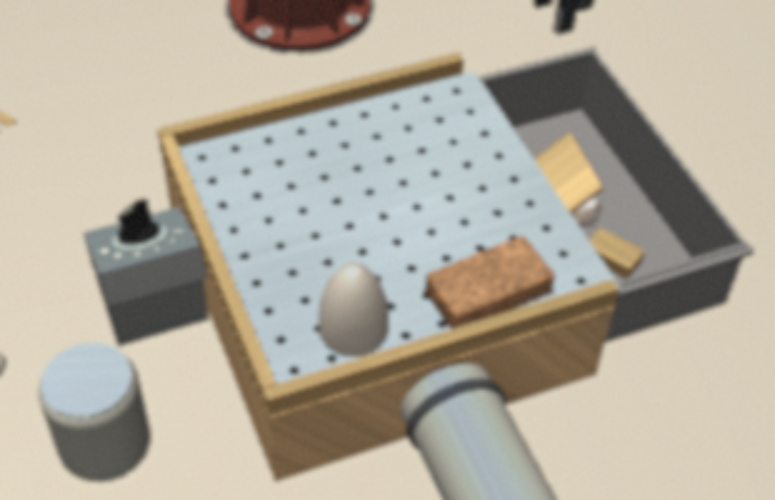

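```bash
python3 -c "
from plant import robot
print(robot.close_job(), robot.get_state()['time'])"
```

```text
the job is handed in; nothing more can be done
the job is handed in; nothing more can be done
```

The job is done and handed in at about 32 s of the 72 s allowed.

**Fan:** I gripped the knob, which started on speed 1, and turned it clockwise to the fourth dot before touching any scrap. The wrist picture just after release and the last side picture both show the pointer on the fourth dot.

**Scrap:** I lifted both paper balls and the stub into the tub. I dragged the board away from the rail by pressing on it, then pushed it over the open edge. During the drag it slipped and twisted about 17°, and pushing from behind with two fingers squared it up. The press briefly reached 23 N before I eased it back.

**Last checks:**
- The deck holds only the sanding block and the nose cone. In both fixed cameras they sit within about 0.1 pixel of where they started.
- The primer tin looks unmoved in the pictures, but I did not measure it again.
- All four scraps were seen in the tub. The board leans on the paper balls, well below the rim.
- The arm was clear and touching nothing, with force readings under 1 N.

Two move calls were refused for rows with missing values. Nothing moved in either case.

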